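# Move the track-driver boards to the new card frame

### The job

Move every driver board from the old card frame into the same-numbered slot of the new one, the same way round: pull a board's fuse carrier right out before you draw that board up out of its guides, slide the board down all the way home in the new frame without letting it fall, and only then push that slot's fuse carrier fully in. Leave the new frame's other fuse carriers out.

Things in the scene. Friction and masses are not known exactly. Their poses are not given: they have to be found in the camera images.
- old_frame: grey card frame, screwed down, 180 (x) x 232 (y) x 77 mm tall, holding the boards; its fuse carriers are in. Origin: underside, midway between its side rails; z up, fuse carriers in front (-x). Slots 1, 2, 3, 4: centres at x = 0, y = +78, +26, -26, -78 mm, floor at z = 10 mm. Each slot's fuse carrier is at x = -90 mm, same y
- new_frame: same frame in bare aluminium, 1.9 kg, loose on the bench (may get shifted); empty, its fuse carriers out at the start. Same origin and slots. In both frames the guides are 9 mm wide (y) and 114 mm apart (x = -57 to +57), straight up to z = 62 mm, then flared to a mouth about 23 mm wide at z = 74 mm; the side rails have out-turned lips up to z = 77 mm
- board1: driver board of slot 1 (may be absent): upright, green, 110 (x) x 5 (y) x 85 mm tall, 130 g; on its top edge an aluminium extractor bar 80 (x) x 12 (y) x 16 mm, top at z = 101 mm. Origin: centre of the lower edge; heat sink and relays on its +y face. Grip the bar across y; fingers opened 30 mm pass between neighbouring bars
- board2: driver board of slot 2 (may be absent), just like board1
- board3: driver board of slot 3 (may be absent), just like board1
- board4: driver board of slot 4 (may be absent), just like board1
- old_fuse1 (a joint): fuse carrier of slot 1 of the old frame: its value is how far it is pulled up: 0 = home (in), 0.020 m = fully out, where it stays on the frame. 5 N of friction holds it anywhere
- old_fuse1_top (a point): centre of the top of that fuse carrier: white ceramic, on a black base; a grip 28 (x) x 14 (y) x 26 mm tall on a shoulder 32 x 26 x 10 mm; the top is 80 mm above the frame's underside when home, 100 mm when out
- old_fuse2 (a joint): fuse carrier of slot 2 of the old frame: its value is how far it is pulled up: 0 = home (in), 0.020 m = fully out, where it stays on the frame. 5 N of friction holds it anywhere
- old_fuse2_top (a point): centre of the top of that fuse carrier: white ceramic, on a black base; a grip 28 (x) x 14 (y) x 26 mm tall on a shoulder 32 x 26 x 10 mm; the top is 80 mm above the frame's underside when home, 100 mm when out
- old_fuse3 (a joint): fuse carrier of slot 3 of the old frame: its value is how far it is pulled up: 0 = home (in), 0.020 m = fully out, where it stays on the frame. 5 N of friction holds it anywhere
- old_fuse3_top (a point): centre of the top of that fuse carrier: white ceramic, on a black base; a grip 28 (x) x 14 (y) x 26 mm tall on a shoulder 32 x 26 x 10 mm; the top is 80 mm above the frame's underside when home, 100 mm when out
- old_fuse4 (a joint): fuse carrier of slot 4 of the old frame: its value is how far it is pulled up: 0 = home (in), 0.020 m = fully out, where it stays on the frame. 5 N of friction holds it anywhere
- old_fuse4_top (a point): centre of the top of that fuse carrier: white ceramic, on a black base; a grip 28 (x) x 14 (y) x 26 mm tall on a shoulder 32 x 26 x 10 mm; the top is 80 mm above the frame's underside when home, 100 mm when out
- new_fuse1 (a joint): fuse carrier of slot 1 of the new frame: its value is how far it is pulled up: 0 = home (in), 0.020 m = fully out, where it stays on the frame. 5 N of friction holds it anywhere
- new_fuse1_top (a point): centre of the top of that fuse carrier: white ceramic, on a black base; a grip 28 (x) x 14 (y) x 26 mm tall on a shoulder 32 x 26 x 10 mm; the top is 80 mm above the frame's underside when home, 100 mm when out
- new_fuse2 (a joint): fuse carrier of slot 2 of the new frame: its value is how far it is pulled up: 0 = home (in), 0.020 m = fully out, where it stays on the frame. 5 N of friction holds it anywhere
- new_fuse2_top (a point): centre of the top of that fuse carrier: white ceramic, on a black base; a grip 28 (x) x 14 (y) x 26 mm tall on a shoulder 32 x 26 x 10 mm; the top is 80 mm above the frame's underside when home, 100 mm when out
- new_fuse3 (a joint): fuse carrier of slot 3 of the new frame: its value is how far it is pulled up: 0 = home (in), 0.020 m = fully out, where it stays on the frame. 5 N of friction holds it anywhere
- new_fuse3_top (a point): centre of the top of that fuse carrier: white ceramic, on a black base; a grip 28 (x) x 14 (y) x 26 mm tall on a shoulder 32 x 26 x 10 mm; the top is 80 mm above the frame's underside when home, 100 mm when out
- new_fuse4 (a joint): fuse carrier of slot 4 of the new frame: its value is how far it is pulled up: 0 = home (in), 0.020 m = fully out, where it stays on the frame. 5 N of friction holds it anywhere
- new_fuse4_top (a point): centre of the top of that fuse carrier: white ceramic, on a black base; a grip 28 (x) x 14 (y) x 26 mm tall on a shoulder 32 x 26 x 10 mm; the top is 80 mm above the frame's underside when home, 100 mm when out
Things that resemble listed ones, but are neither listed nor needed, are in the scene too. Leave any orange or yellow look-alike of the board2 alone.

How it is judged:
At the end, for the whole second after the job is handed in: Each board is still in its slot of the new frame, within 5 mm (x), 6 mm (y) and 4 mm (height) of its place, leaning under 0.1 rad, parts to the frame's +y side; that slot's fuse carrier is within about 4 mm of home; the frame stands flat and still (x of board1 in the frame of new_frame between -0.005 and 0.005 m and y of board1 in the frame of new_frame between 0.072 and 0.084 m and z of board1 in the frame of new_frame between 0.006 and 0.014 m and angle between each of board1, board2, board3, board4's own z axis and vertical below 0.1 rad and y of new_frame in the frame of board1 between -0.098 and -0.058 m and linear speed of each of board1, board2, board3, board4, new_frame below 0.03 m/s and z of new_fuse1_top in the frame of board1 below 0.074 m and x of board2 in the frame of new_frame between -0.005 and 0.005 m and y of board2 in the frame of new_frame between 0.02 and 0.032 m and z of board2 in the frame of new_frame between 0.006 and 0.014 m and y of new_frame in the frame of board2 between -0.046 and -0.006 m and z of new_fuse2_top in the frame of board2 below 0.074 m and x of board3 in the frame of new_frame between -0.005 and 0.005 m and y of board3 in the frame of new_frame between -0.032 and -0.02 m and z of board3 in the frame of new_frame between 0.006 and 0.014 m and y of new_frame in the frame of board3 between 0.006 and 0.046 m and z of new_fuse3_top in the frame of board3 below 0.074 m and x of board4 in the frame of new_frame between -0.005 and 0.005 m and y of board4 in the frame of new_frame between -0.084 and -0.072 m and z of board4 in the frame of new_frame between 0.006 and 0.014 m and y of new_frame in the frame of board4 between 0.058 and 0.098 m and z of new_fuse4_top in the frame of board4 below 0.074 m and angular speed of new_frame below 0.1 rad/s and angle between new_frame's own z axis and vertical below 0.05 rad); the robot touches nothing.
It fails at once if a board is drawn up out of the old frame while its own fuse carrier is still in ((x of board1 in the frame of old_frame between -0.02 and 0.02 m and y of board1 in the frame of old_frame between 0.058 and 0.098 m and z of board1 in the frame of old_frame between 0.018 and 0.026 m and z of old_fuse1_top in the frame of board1 below 0.068 m) or (x of board2 in the frame of old_frame between -0.02 and 0.02 m and y of board2 in the frame of old_frame between 0.006 and 0.046 m and z of board2 in the frame of old_frame between 0.018 and 0.026 m and z of old_fuse2_top in the frame of board2 below 0.068 m) or (x of board3 in the frame of old_frame between -0.02 and 0.02 m and y of board3 in the frame of old_frame between -0.046 and -0.006 m and z of board3 in the frame of old_frame between 0.018 and 0.026 m and z of old_fuse3_top in the frame of board3 below 0.068 m) or (x of board4 in the frame of old_frame between -0.02 and 0.02 m and y of board4 in the frame of old_frame between -0.098 and -0.058 m and z of board4 in the frame of old_frame between 0.018 and 0.026 m and z of old_fuse4_top in the frame of board4 below 0.068 m)).
It fails at once if a fuse carrier of the new frame is pushed in while its board is not down in its slot ((value of joint new_fuse1 below 0.01 m and (z of board1 in the frame of new_frame above 0.018 m or horizontal distance between board1 and new_fuse1_top above 0.11 m)) or (value of joint new_fuse2 below 0.01 m and (z of board2 in the frame of new_frame above 0.018 m or horizontal distance between board2 and new_fuse2_top above 0.11 m)) or (value of joint new_fuse3 below 0.01 m and (z of board3 in the frame of new_frame above 0.018 m or horizontal distance between board3 and new_fuse3_top above 0.11 m)) or (value of joint new_fuse4 below 0.01 m and (z of board4 in the frame of new_frame above 0.018 m or horizontal distance between board4 and new_fuse4_top above 0.11 m))).
It fails at once if a board is let fall down the guides of the new frame (faster than 0.5 m/s) ((x of board1 in the frame of new_frame between -0.02 and 0.02 m and y of board1 in the frame of new_frame between 0.058 and 0.098 m and z of board1 in the frame of new_frame between 0.018 and 0.062 m and linear speed of board1 above 0.5 m/s) or (x of board2 in the frame of new_frame between -0.02 and 0.02 m and y of board2 in the frame of new_frame between 0.006 and 0.046 m and z of board2 in the frame of new_frame between 0.018 and 0.062 m and linear speed of board2 above 0.5 m/s) or (x of board3 in the frame of new_frame between -0.02 and 0.02 m and y of board3 in the frame of new_frame between -0.046 and -0.006 m and z of board3 in the frame of new_frame between 0.018 and 0.062 m and linear speed of board3 above 0.5 m/s) or (x of board4 in the frame of new_frame between -0.02 and 0.02 m and y of board4 in the frame of new_frame between -0.098 and -0.058 m and z of board4 in the frame of new_frame between 0.018 and 0.062 m and linear speed of board4 above 0.5 m/s)).
Of board1, board2, board3, board4 only 2 to 3 are there at a start; the rules pass over those that are not, and their reading is None.
At some moment in a run one of new_frame may be knocked a few centimetres aside while the robot is not near it.
It also fails if it takes over 210 s, if anything falls off the work surface, if the arm or the gripper's body presses on something with over 40 N, if the wrist force passes 120 N, or if a joint passes its speed limit or range.

### The arm

A 6-joint arm with a two-finger parallel gripper is mounted at the origin on the work surface. World frame = base frame: x ahead of the robot, y to its left, z up, the work surface at z = 0. Lengths are in m, angles in rad, forces in N, time in s.
With the tool pointing down it reaches from about 0.375 to 0.975 m from the base axis. Payload 3.8 kg.
Tool frame: the origin (TCP) lies at the very end of the fingers, on their centre line; the grasp point (between the pads) lies 19 mm behind it; z points along the fingers, y is the line along which they close (so a half turn about z gives the same grasp; the last joint's range is limited). The gripper opens to 88 mm and grips with 3 to 60 N. Pads are 18 mm wide; open, the fingers measure 123 mm over their backs; the gripper's body (75 mm by 187 mm) begins 45 mm behind the grasp point.
Start: joints at [1.183, 0.264, 1.604, -0, 1.274, -0.037], TCP at [0.232, 0.634, 0.239] pointing down, gripper open.
Joint ranges: [-2.63, 2.63], [-0.94, 2.18], [0.31, 2.57], [-1.31, 4.45], [0, 2.66], [-2.55, 2.55]. Speed limits (rad/s): [2.57, 2.57, 3.14, 3.14, 3.14, 3.14].

### API

Orientations are given as a rotation vector (axis times angle).
In Python, from workcell import bot gives the robot as it stands.
- The arm moves only by the tool step_arm, never from a script. Its argument "rows" is a list of rows, each a list of 7 numbers: the turn, a rotation vector about the tool's x, y, z in units of pi rad (1.0 is pi rad), then the shift along the tool's x, y, z in units of 0.5 m (1.0 is 0.5 m), then the closure, from 0 (fully open) to 1 (shut). A call has 1 to 5 rows; each row shifts and turns the commanded pose from where the row before left it, along the tool's axes as they then stand; what a row does not reach is not made up. A row lasts 1/10 s, in which the tool goes at most 50 mm and 8.59 degrees, less where a joint would pass 70% of its speed; a pose out of reach is approached as far as the arm can. A call with a number of a shift or a turn outside -1 to 1 is refused whole. A call with a gripper value outside its range is refused whole. The fingers move at their own pace and stop on an object; "newtons" is the grip in N (left out, the last holds). Time passes only in rows, so rows that do not move let the fingers close. It gives the time, the measured TCP pose, the force, the opening and the grip force at its end, in the units of the state.
- bot.get_obs(): the state, without advancing time (a new reading comes with each control period).
- bot.capture(name): name is "side" or "top" or "wrist"; returns the picture (400x640x3 uint8, red, green, blue); there is no depth.
- bot.calibration(name): a dict with "camera_matrix" (3x3 intrinsics, pixels), "extrinsics" (4x4, takes a point from world to camera coordinates). Camera axes: x right, y down, z forward; pixel columns grow to the right and rows downward; lengths in m; the calibration is good to about 2 mm. A picture is of the moment at which its call begins: read the wrist's pose just before it. calibration takes no time and is no camera call; for the wrist camera it gives the pose at the moment of the call.
- bot.close_job(): hands the job in; it is judged then, once.
The state is a dict: "clock": time; "joint_pos": joint angles; "qd": joint speeds; "joint_torque": joint torques, N m; "eef_pos": TCP position; "tool_rot": TCP orientation; "contact_force": force on the tool from outside, world axes, zero at the start; "moment": the same for the moment, N m; "gripper_width": opening from 0.0 (shut) to 1.0 (fully open); "grip_force": force on a finger pad.
Only numpy, scipy, OpenCV 4.12 (cv2) and the standard library are available. Lean on these libraries where they do the work, as an engineer would, in place of code of your own. Each camera call takes 0.05 s, during which the arm holds its last target. There are 200 camera calls.

## Working session

There is one attempt and no reset: what is moved stays moved. The work goes in short steps, Python scripts to look and compute and a tool call to move; the robot and the scene stay as the last step left them, time stands still between calls to the robot, and variables do not carry over. Pictures are saved under pics/ and viewed, at most 14 in all, crops included, and the job is handed in when it is done.

Besides the shell and the picture viewer there is one more tool, called as a command line: name --pt "numbers of a row" for each row, then --argument value for the rest. step_arm: Moves the arm, as the interface text tells. Shifts and turns lie within -1 to 1; 1 stands for 0.5 m of shift or pi rad of turn. Its arguments: {"type":"object","properties":{"rows":{"type":"array"},"newtons":{"type":"number"}},"required":["rows"]}

```bash
ls; mkdir -p pics; python3 - <<'E'
from workcell import bot
import cv2
print(bot.get_obs())
for n in("top","side"):
    cv2.imwrite(f"pics/{n}0.png",bot.capture(n)[:,:,::-1])
    print(n,bot.calibration(n))
E
```

```text
pics
{'clock': 0.0, 'joint_pos': array([ 1.18310916e+00,  2.64740571e-01,  1.60533272e+00, -2.83432575e-05,
        1.27368258e+00, -3.68961928e-02]), 'qd': array([-1.62605875e-03,  1.52021745e-03, -1.54679014e-04, -2.19345515e-04,
        7.90622991e-05, -7.37957820e-05]), 'joint_torque': array([ 4.14496299e-04, -5.02108777e+01, -3.56873667e+01,  7.29077007e-02,
        2.92533101e-02, -1.76557260e-04]), 'eef_pos': array([0.23170536, 0.63325339, 0.23741876]), 'tool_rot': array([-0.54811219, -3.09297092,  0.0033302 ]), 'contact_force': array([0.05083114, 0.69678495, 0.12865659]), 'moment': array([-0.00894313,  0.05766952,  0.04257895]), 'grip_force': 0.0, 'gripper_width': 0.9996615770067153}
top {'camera_matrix': array([[395.95253398,   0.        , 311.99656715],
       [  0.        , 395.95253398, 198.50396236],
       [  0.        ,   0.        ,   1.        ]]), 'extrinsics': array([[ 2.78551337e-02, -9.99602683e-01,  4.30911654e-03,
         3.20973778e-02],
       [-9.86239197e-01, -2.81849972e-02, -1.62904426e-01,
         5.51857794e-01],
       [ 1.62961153e-01,  2.87904925e-04, -9.86632444e-01,
         9.09230523e-01],
       [ 0.00000000e+00,  0.00000000e+00,  0.00000000e+00,
         1.00000000e+00]])}
side {'camera_matrix': array([[451.95091078,   0.        , 320.02496434],
       [  0.        , 451.95091078, 202.12705539],
       [  0.        ,   0.        ,   1.        ]]), 'extrinsics': array([[ 0.99525976, -0.09646074,  0.01238251, -0.53453085],
       [-0.06284236, -0.73505342, -0.6750906 ,  0.11140746],
       [ 0.07422154,  0.67111236, -0.73763091,  1.31129794],
       [ 0.        ,  0.        ,  0.        ,  1.        ]])}
```

View pics/top0.png

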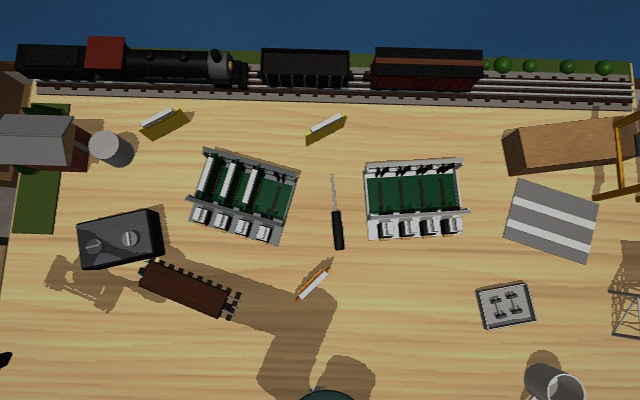

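View pics/side0.png

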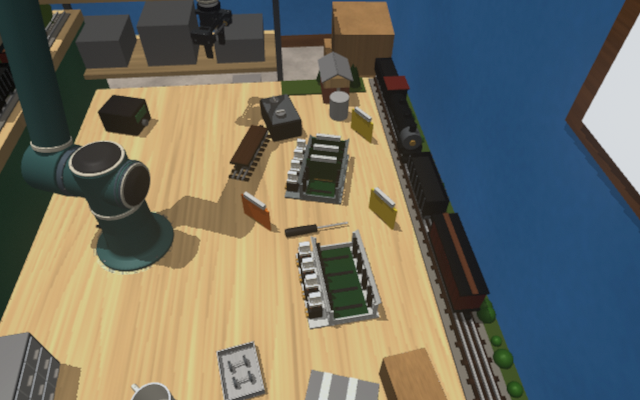

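The top view shows the old frame at about (240,195) with boards in slots 1–3 and slot 4 empty. The new frame is at about (415,200). I'll zoom in for the exact poses.

```bash
python3 - <<'E'
import cv2,numpy as np
im=cv2.imread("pics/top0.png")
a=cv2.resize(im[140:250,180:310],None,fx=6,fy=6,interpolation=cv2.INTER_CUBIC)[:, :780]
b=cv2.resize(im[150:250,355:485],None,fx=6,fy=6,interpolation=cv2.INTER_CUBIC)
# fx 6 -> fit 800x600 each, side by side scaled
cv2.imwrite("pics/old0.png",a[:600]);cv2.imwrite("pics/new0.png",b[:600])
E
```

```text
(no output)
```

View pics/old0.png

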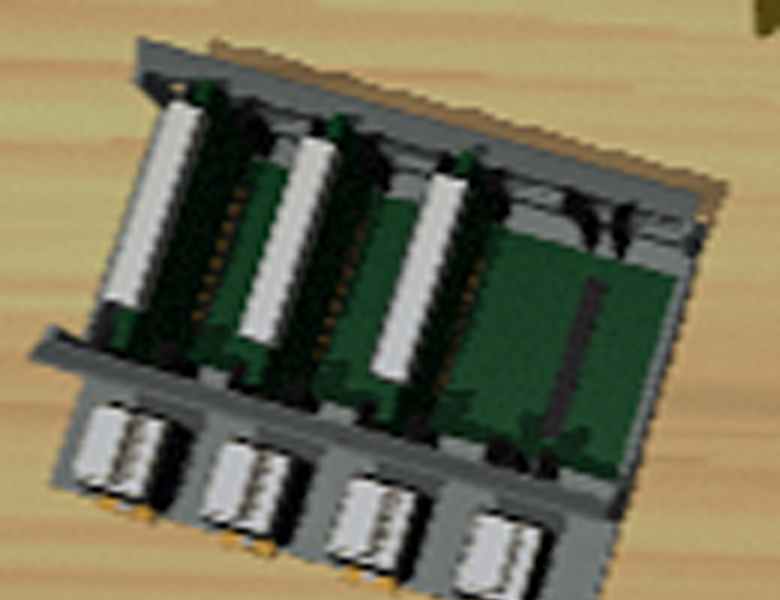

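View pics/new0.png

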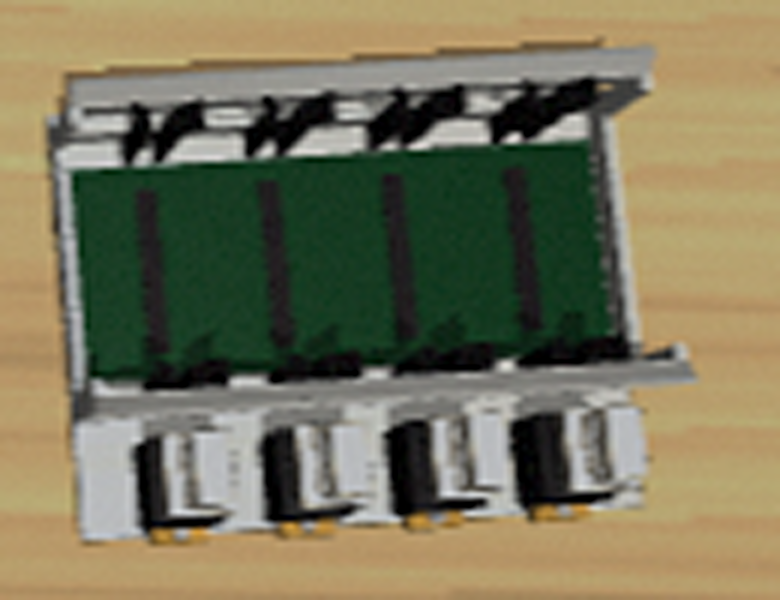

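```bash
cat > h.py <<'E'
import numpy as np,cv2
from workcell import bot
from scipy.optimize import least_squares
from scipy.spatial.transform import Rotation as R
SY=[.078,.026,-.026,-.078]
def proj(c,P):
    P=np.atleast_2d(P);E=c["extrinsics"];p=(P@E[:3,:3].T+E[:3,3])@c["camera_matrix"].T
    return p[:,:2]/p[:,2:]
def ray(c,px,z):
    "pixel -> world point at height z"
    E=c["extrinsics"];o=-E[:3,:3].T@E[:3,3]
    d=E[:3,:3].T@np.linalg.solve(c["camera_matrix"],[px[0],px[1],1]);return o+d*(z-o[2])/d[2]
def world(f,P):
    P=np.atleast_2d(P);c,s=np.cos(f[2]),np.sin(f[2])
    return np.c_[f[0]+c*P[:,0]-s*P[:,1],f[1]+s*P[:,0]+c*P[:,1],P[:,2]]
def fit(c,pts,px,f0):
    r=least_squares(lambda f:(proj(c,world(f,pts))-px).ravel(),f0,loss="soft_l1")
    return r.x,np.abs(r.fun).round(1)
def goal(xyz,yaw,o=None):
    """row numbers (units) total from current TCP to xyz with tool down, closing axis along yaw+90deg"""
    o=o or bot.get_obs();Rt=R.from_rotvec(o["tool_rot"])
    best=None
    for k in(0,np.pi):
        G=R.from_euler("z",yaw+k)*R.from_euler("x",np.pi)
        t=(Rt.inv()*G).as_rotvec()
        if best is None or np.linalg.norm(t)<np.linalg.norm(best):best=t
    d=Rt.inv().apply(np.array(xyz)-o["eef_pos"])
    return (best/np.pi).round(4),(d/.5).round(4),"deg",np.degrees(best).round(2),"mm",(d*1e3).round(1)
E
python3 - <<'E'
from h import *
c=bot.calibration("top")
px=np.array([(154,203),(290,240),(420,278),(170,103),(203,103),(137,305),(107,300)])/6+[180,140]-.42
pts=[(0,SY[i],.111) for i in range(3)]+[(.04,SY[0]+.006,.111),(.04,SY[0]-.006,.111),(-.04,SY[0]-.006,.111),(-.04,SY[0]+.006,.111)]
f,r=fit(c,pts,px,[.45,.15,-.2]);print("old",f,r)
px=np.array([(150,270),(275,265),(398,257),(522,248),(65,90),(650,60)])/6+[355,150]-.42
pts=[(0,y,.010) for y in SY]
f,r=fit(c,pts,px[:4],[.45,-.15,0]);print("new",f,r)
print([ray(c,p,.077).round(3) for p in px[4:]], -c["extrinsics"][:3,:3].T@c["extrinsics"][:3,3])
cw=bot.calibration("wrist");o=bot.get_obs();E=cw["extrinsics"]
print(cw["camera_matrix"],-E[:3,:3].T@E[:3,3],E[:3,:3].round(3))
print(R.from_rotvec(o["tool_rot"]).as_matrix().round(3))
E
```

```text
old [ 0.57165547  0.21457208 -0.24406581] [0.2 0.  0.5 0.1 0.2 0.4 0.5 0.5 0.  0.9 0.  0.4 0.  0.1]
new [ 0.5778286  -0.19934803  0.08893092] [0.1 0.2 0.1 0.2 0.  0.1 0.1 0.2]
[array([ 0.63 , -0.076,  0.077]), array([ 0.649, -0.307,  0.077])] [0.39520046 0.04737696 0.9868381 ]
[[306.24827483   0.         315.57784308]
 [  0.         306.24827483 195.84125811]
 [  0.           0.           1.        ]] [0.16921781 0.65612582 0.38296539] [[ 0.344  0.939 -0.003]
 [ 0.907 -0.331  0.26 ]
 [ 0.243 -0.092 -0.966]]
[[-0.939  0.344 -0.001]
 [ 0.344  0.939 -0.002]
 [ 0.    -0.002 -1.   ]]
```

Boards 1, 2 and 3 are present. Rough poses are old (0.572, 0.215, -14°) and new (0.578, -0.199, +5°). Next I'll move above the old frame for a close wrist view.

```bash
python3 - <<'E'
from h import *
print(goal([.545,.205,.27],-.244))
E
```

```text
(array([-0.0006, -0.0001, -0.034 ]), array([-0.8828, -0.5892, -0.0639]), 'deg', array([-0.11, -0.01, -6.12]), 'mm', array([-441.4, -294.6,  -31.9]))
```

step_arm --pt "0 0 0 -0.08 -0.0535 -0.0064 0" --pt "0 0 0 -0.08 -0.0535 -0.0064 0" --pt "0 0 0 -0.08 -0.0535 -0.0064 0" --pt "0 0 0 -0.08 -0.0535 -0.0064 0" --pt "0 0 0 -0.08 -0.0535 -0.0064 0" --newtons 30

```text
clock: 0.6
eef_pos: [0.3743, 0.4377, 0.2543]
tool_rot: [-0.547, -3.093, 0.001]
contact_force: [1.5, 0.1, 0.1]
gripper_width: 0.998
grip_force: 0.0
```

step_arm --pt "0 0 0 -0.08 -0.0535 -0.0064 0" --pt "0 0 0 -0.08 -0.0535 -0.0064 0" --pt "0 0 0 -0.08 -0.0535 -0.0064 0" --pt "0 0 0 -0.08 -0.0535 -0.0064 0" --pt "0 0 0 -0.08 -0.0535 -0.0064 0"

```text
clock: 1.1
eef_pos: [0.5162, 0.2434, 0.2705]
tool_rot: [-0.548, -3.093, 0.0]
contact_force: [0.7, 0.1, 0.0]
gripper_width: 0.998
grip_force: 0.0
```

step_arm --pt "0 0 0 -0.08 -0.0535 0 0" --pt "0 0 -0.034 0 0 0 0" --pt "0 0 0 0 0 0 0" --pt "0 0 0 0 0 0 0"

```text
clock: 1.5
eef_pos: [0.5436, 0.2064, 0.2702]
tool_rot: [-0.386, -3.117, 0.0]
contact_force: [0.3, -0.1, 0.5]
gripper_width: 1.001
grip_force: 0.0
```

```bash
python3 - <<'E'
from h import *
import pickle
c=bot.calibration("wrist");im=bot.capture("wrist")[:,:,::-1];o=bot.get_obs()
print(o["eef_pos"],o["tool_rot"],o["clock"])
pickle.dump(c,open("w1.pkl","wb"))
cv2.imwrite("pics/w1.png",im)
f=[.5717,.2146,-.244]
print(proj(c,world(f,[(x,y,.111) for y in SY[:3] for x in(.04,-.04)]+[(-.09,y,.08) for y in SY])).round(0))
E
```

```text
[0.54344094 0.20684656 0.27030082] [-3.84224984e-01 -3.11711154e+00  1.63773986e-04] 1.55
[[403. 241.]
 [409. 167.]
 [354. 241.]
 [357. 167.]
 [306. 241.]
 [305. 167.]
 [404. 115.]
 [355. 115.]
 [306. 116.]
 [257. 116.]]
```

View pics/w1.png

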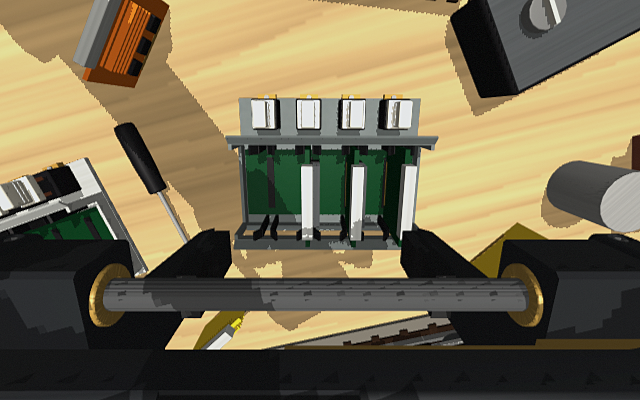

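```bash
python3 - <<'E'
import cv2
im=cv2.imread("pics/w1.png")
cv2.imwrite("pics/w1c.png",cv2.resize(im[90:250,225:440],None,fx=3.7,fy=3.7,interpolation=cv2.INTER_CUBIC))
E
```

```text
(no output)
```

View pics/w1c.png

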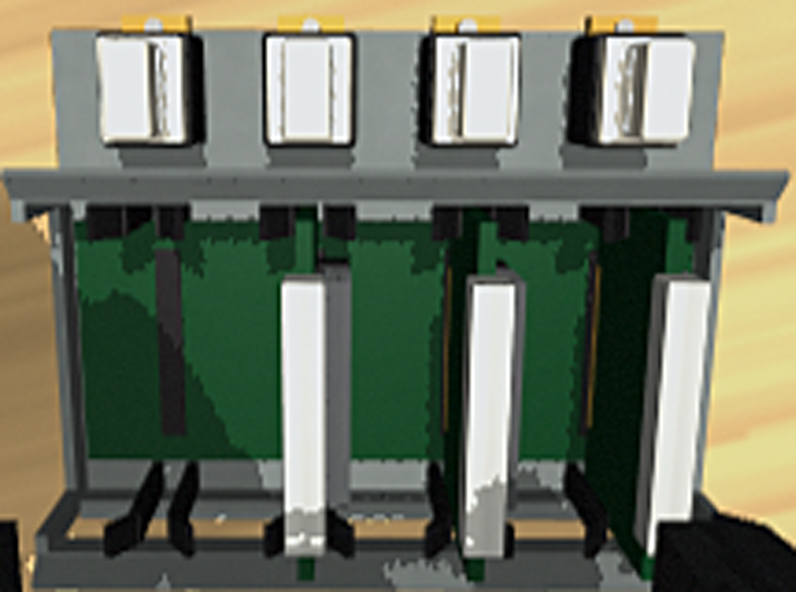

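The crop shows grip tops at (668,92), (490,92), (309,92) and (127,92), and the bars clearly, so I can refit the old frame from these.

```bash
python3 - <<'E'
from h import *
import pickle
c=pickle.load(open("w1.pkl","rb"))
px=np.array([(668,92),(490,92),(309,92),(127,92),(495,280),(484,557),(305,280),(305,557),(686,280)])/3.7+[225,90]-.37
pts=[(-.09,y,.08) for y in SY]+[(.04,SY[1],.111),(-.04,SY[1],.111)][::-1]+[(-.04,SY[2],.111),(.04,SY[2],.111),(-.04,SY[0],.111)]
f,r=fit(c,pts,px,[.5717,.2146,-.244]);print(f.round(4),r)
for i in range(3): 
  w=world(f,[(-.09,SY[i],.057)])[0];print(w.round(4),goal(w,f[2]))
print(world(f,[(0,y,.087) for y in SY]).round(4))
E
```

```text
[ 0.5709  0.2164 -0.2495] [0.5 0.  0.5 0.2 0.6 0.3 0.5 0.5 0.3 0.6 0.3 0.2 0.2 0.5 0.2 0.4 0.5 0.8]
[0.5029 0.3142 0.057 ] (array([-0.0001, -0.0003,  0.0013]), array([0.1304, 0.1888, 0.4267]), 'deg', array([-0.01, -0.05,  0.24]), 'mm', array([ 65.2,  94.4, 213.3]))
[0.4901 0.2638 0.057 ] (array([-0.0001, -0.0003,  0.0013]), array([0.1308, 0.0848, 0.4267]), 'deg', array([-0.01, -0.05,  0.24]), 'mm', array([ 65.4,  42.4, 213.3]))
[0.4773 0.2135 0.057 ] (array([-0.0001, -0.0003,  0.0013]), array([ 0.1312, -0.0192,  0.4267]), 'deg', array([-0.01, -0.05,  0.24]), 'mm', array([ 65.6,  -9.6, 213.4]))
[[0.5902 0.292  0.087 ]
 [0.5773 0.2416 0.087 ]
 [0.5645 0.1912 0.087 ]
 [0.5516 0.1408 0.087 ]]
```

step_arm --pt "0 0 0.0013 0.0654 0.0944 0.02 0.62" --pt "0 0 0 0.065 0.0944 0.02 0.62" --pt "0 0 0 0 0 0.09 0.62" --pt "0 0 0 0 0 0.09 0.62" --pt "0 0 0 0 0 0.07 0.62" --newtons 30

```text
clock: 2.05
eef_pos: [0.5072, 0.3, 0.1262]
tool_rot: [-0.385, -3.116, 0.001]
contact_force: [-0.1, 0.6, -0.1]
gripper_width: 0.571
grip_force: 0.0
```

step_arm --pt "0 0 0 0 0 0.06 0.62" --pt "0 0 0 0 0 0.04 0.62" --pt "0 0 0 0 0 0.0367 0.62" --pt "0 0 0 0 0 0 0.62"

```text
clock: 2.45
eef_pos: [0.5111, 0.3025, 0.0626]
tool_rot: [0.388, 3.112, 0.01]
contact_force: [2.0, 5.2, 5.1]
gripper_width: 0.377
grip_force: 3.0
```

```bash
python3 - <<'E'
from h import *
print(goal([.5029,.3142,.057],-.2495))
cv2.imwrite("pics/w2.png",bot.capture("wrist")[:,:,::-1])
E
```

```text
(array([0.0021, 0.0014, 0.0005]), array([0.0217, 0.0185, 0.0112]), 'deg', array([0.38, 0.25, 0.09]), 'mm', array([10.8,  9.3,  5.6]))
```

View pics/w2.png

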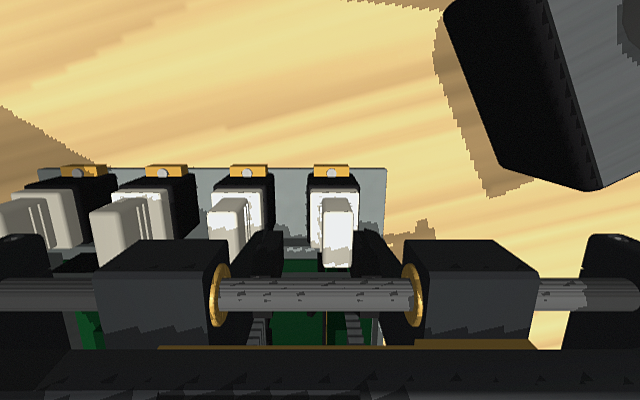

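The first row was capped at 50 mm, so I'm about 14 mm short in xy and in light contact. I'll lift, correct the offset and come down again.

step_arm --pt "0 0 0 0 0 -0.06 0.62" --pt "0.002 0.0014 0 0.0217 0.0185 0 0.62" --pt "0 0 0 0 0 0 0.62"

```text
clock: 2.8
eef_pos: [0.5001, 0.3124, 0.0907]
tool_rot: [-0.385, -3.113, 0.008]
contact_force: [-0.1, -0.2, -0.1]
gripper_width: 0.378
grip_force: 0.0
```

```bash
python3 - <<'E'
from h import *
print(goal([.5029,.3142,.057],-.2495),bot.get_obs()["contact_force"])
E
```

```text
(array([-0.0018, -0.0013,  0.0011]), array([-0.0049,  0.0053,  0.0674]), 'deg', array([-0.32, -0.24,  0.2 ]), 'mm', array([-2.5,  2.6, 33.7])) [-0.09880552 -0.24830215 -0.09711981]
```

step_arm --pt "-0.0018 -0.0013 0.0011 -0.0049 0.0053 0.03 0.62" --pt "0 0 0 0 0 0.03 0.62" --pt "0 0 0 0 0 0.0074 0.62" --pt "0 0 0 0 0 0 0.62"

```text
clock: 3.2
eef_pos: [0.5023, 0.3112, 0.0542]
tool_rot: [-0.393, -3.113, 0.005]
contact_force: [-0.9, -0.7, 0.5]
gripper_width: 0.382
grip_force: 0.0
```

step_arm --pt "0 0 0 0 0 0 0.95" --pt "0 0 0 0 0 0 0.95" --pt "0 0 0 0 0 0 0.95" --pt "0 0 0 0 0 0 0.95"

```text
clock: 3.6
eef_pos: [0.5039, 0.3144, 0.0557]
tool_rot: [-0.395, -3.116, -0.005]
contact_force: [1.7, 11.6, -10.1]
gripper_width: 0.289
grip_force: 30.0
```

The fingers closed on the 26 mm shoulder, so I'll open, rise about 5 mm and regrip.

step_arm --pt "0 0 0 0 0 0 0.62" --pt "0 0 0 0 0.005 -0.012 0.62" --pt "0 0 0 0 0 0 0.62" --pt "0 0 0 0 0 0 0.62"

```text
clock: 4.0
eef_pos: [0.5054, 0.3146, 0.0633]
tool_rot: [0.394, 3.116, -0.0]
contact_force: [0.6, -0.3, 0.3]
gripper_width: 0.38
grip_force: 0.0
```

step_arm --pt "0 0 0 0 0 0 0.95" --pt "0 0 0 0 0 0 0.95" --pt "0 0 0 0 0 0 0.95" --pt "0 0 0 0 0 0 0.95"

```text
clock: 4.4
eef_pos: [0.505, 0.3143, 0.0627]
tool_rot: [-0.394, -3.117, 0.001]
contact_force: [-0.3, -2.2, 3.4]
gripper_width: 0.294
grip_force: 30.0
```

```bash
python3 - <<'E'
from h import *
im=bot.capture("wrist")[:,:,::-1]
cv2.imwrite("pics/w3.png",cv2.resize(im[130:350,150:500],None,fx=2.2,fy=2.2))
print(bot.get_obs()["tool_rot"])
E
```

```text
[-3.94016879e-01 -3.11669163e+00  1.40592300e-03]
```

View pics/w3.png

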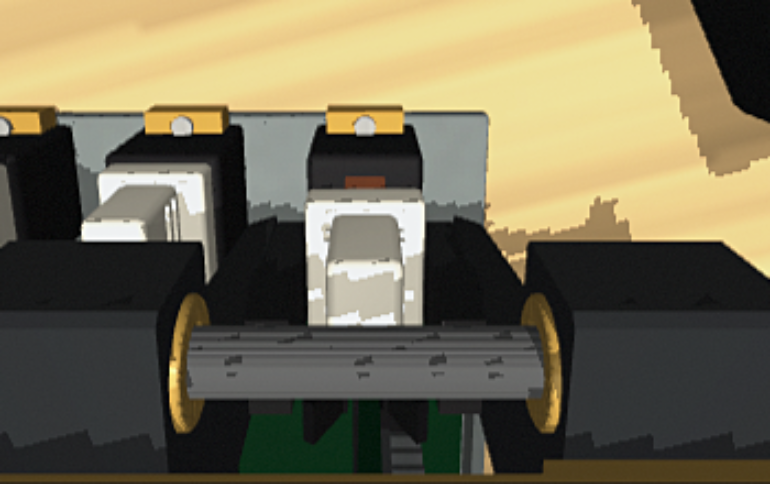

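The carrier is held by its shoulder and already partly raised, with a red mark showing on the base. That hold works, so I'll keep pulling.

step_arm --pt "0 0 0 0 0 -0.01 0.95" --pt "0 0 0 0 0 -0.01 0.95" --pt "0 0 0 0 0 -0.01 0.95" --pt "0 0 0 0 0 -0.006 0.95" --pt "0 0 0 0 0 0 0.95"

```text
clock: 4.95
eef_pos: [0.5015, 0.3149, 0.0727]
tool_rot: [-0.395, -3.11, 0.002]
contact_force: [8.0, 12.1, -35.8]
gripper_width: 0.279
grip_force: 29.9
```

```bash
python3 - <<'E'
from h import *
im=bot.capture("wrist")[:,:,::-1]
cv2.imwrite("pics/w4.png",cv2.resize(im[130:350,150:500],None,fx=2.2,fy=2.2))
E
```

```text
(no output)
```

View pics/w4.png

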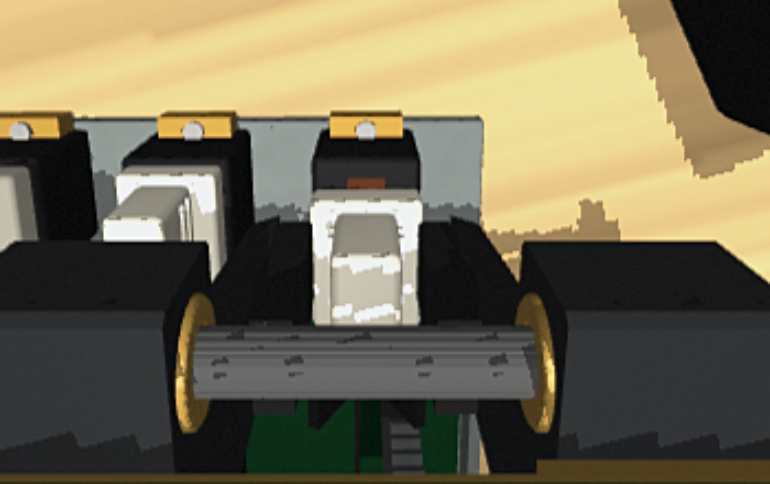

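A 36 N pull shows carrier 1 is against its upper stop, so it is fully out. I'll release it and move to carrier 2.

step_arm --pt "0 0 0 0 0 0 0.6" --pt "0 0 0 0 0 0 0.6" --pt "0 0 0 0 0 -0.08 0.6" --pt "0 0 0 0 -0.09 0 0.6" --pt "0 0 0 0 0 0 0.6"

```text
clock: 5.5
eef_pos: [0.4934, 0.2684, 0.1224]
tool_rot: [0.396, 3.115, -0.002]
contact_force: [-0.1, 0.4, 0.1]
gripper_width: 0.399
grip_force: 0.0
```

```bash
python3 - <<'E'
from h import *
print(goal([.4905,.2640,.063],-.2495),bot.get_obs()["contact_force"])
E
```

```text
(array([-0.0003,  0.0004, -0.001 ]), array([ 0.0035, -0.0099,  0.1188]), 'deg', array([-0.06,  0.07, -0.19]), 'mm', array([ 1.8, -5. , 59.4])) [-0.07630521  0.42697912  0.07565706]
```

step_arm --pt "0 0 -0.001 0.0035 -0.01 0.04 0.6" --pt "0 0 0 0 0 0.05 0.6" --pt "0 0 0 0 0 0.0288 0.6" --pt "0 0 0 0 0 0 0.6"

```text
clock: 5.9
eef_pos: [0.4889, 0.2658, 0.059]
tool_rot: [-0.389, -3.113, 0.005]
contact_force: [-0.3, 0.3, -0.3]
gripper_width: 0.403
grip_force: 0.0
```

step_arm --pt "0 0 0 0 0 0 0.95" --pt "0 0 0 0 0 0 0.95" --pt "0 0 0 0 0 0 0.95" --pt "0 0 0 0 0 0 0.95" --pt "0 0 0 0 0 0 0.95"

```text
clock: 6.4
eef_pos: [0.4909, 0.2644, 0.0623]
tool_rot: [0.387, 3.118, -0.007]
contact_force: [-1.5, -9.4, 4.7]
gripper_width: 0.155
grip_force: 30.0
```

step_arm --pt "0 0 0 0 0 -0.012 0.95" --pt "0 0 0 0 0 -0.012 0.95" --pt "0 0 0 0 0 -0.012 0.95" --pt "0 0 0 0 0 -0.012 0.95" --pt "0 0 0 0 0 0 0.95"

```text
clock: 6.9
eef_pos: [0.4904, 0.2644, 0.0831]
tool_rot: [-0.388, -3.117, 0.007]
contact_force: [5.5, -5.1, -14.4]
gripper_width: 0.156
grip_force: 30.0
```

step_arm --pt "0 0 0 0 0 -0.006 0.95" --pt "0 0 0 0 0 0 0.6" --pt "0 0 0 0 0 -0.07 0.6" --pt "0 0 0 0 -0.09 0 0.6" --pt "0 0 0 0 0 0 0.6"

```text
clock: 7.4
eef_pos: [0.4796, 0.221, 0.1253]
tool_rot: [0.391, 3.116, -0.001]
contact_force: [-0.3, -0.6, -0.6]
gripper_width: 0.399
grip_force: 0.0
```

```bash
python3 - <<'E'
from h import *
print(goal([.4777,.2137,.063],-.2495),bot.get_obs()["contact_force"])
E
```

```text
(array([-0.0002,  0.0005,  0.    ]), array([ 0.0004, -0.015 ,  0.1245]), 'deg', array([-0.03,  0.09,  0.  ]), 'mm', array([ 0.2, -7.5, 62.3])) [-0.30125822 -0.60746047 -0.63369231]
```

step_arm --pt "0 0 0 0 -0.015 0.04 0.6" --pt "0 0 0 0 0 0.05 0.6" --pt "0 0 0 0 0 0.033 0.6" --pt "0 0 0 0 0 0 0.6"

```text
clock: 7.8
eef_pos: [0.4762, 0.2154, 0.06]
tool_rot: [-0.389, -3.114, 0.003]
contact_force: [0.1, 0.1, -0.7]
gripper_width: 0.403
grip_force: 0.0
```

step_arm --pt "0 0 0 0 0 0 0.95" --pt "0 0 0 0 0 0 0.95" --pt "0 0 0 0 0 0 0.95" --pt "0 0 0 0 0 0 0.95" --pt "0 0 0 0 0 0 0.95"

```text
clock: 8.3
eef_pos: [0.4783, 0.2139, 0.0631]
tool_rot: [0.387, 3.117, -0.006]
contact_force: [-1.5, -8.5, 5.2]
gripper_width: 0.154
grip_force: 30.0
```

step_arm --pt "0 0 0 0 0 -0.012 0.95" --pt "0 0 0 0 0 -0.012 0.95" --pt "0 0 0 0 0 -0.012 0.95" --pt "0 0 0 0 0 -0.012 0.95" --pt "0 0 0 0 0 -0.006 0.95"

```text
clock: 8.8
eef_pos: [0.4773, 0.2139, 0.0846]
tool_rot: [0.389, 3.117, -0.005]
contact_force: [14.7, 1.3, -40.8]
gripper_width: 0.152
grip_force: 30.0
```

All three carriers are out. Now I'll look closely at the new frame.

step_arm --pt "0 0 0 0 0 0 0.5" --pt "0 0 0 0 0 0 0.5" --pt "0 0 0 0 0 -0.08 0.5" --pt "0 0 0 0 0 -0.09 0.5" --pt "0 0 0 0 0 -0.09 0.5"

```text
clock: 9.3
eef_pos: [0.4778, 0.216, 0.2213]
tool_rot: [0.389, 3.117, 0.0]
contact_force: [0.3, 0.4, -0.1]
gripper_width: 0.503
grip_force: 0.0
```

```bash
python3 - <<'E'
from h import *
print(goal([.545,-.2,.27],.089),bot.get_obs()["eef_pos"])
E
```

```text
(array([ 0.    ,  0.0002, -0.1073]), array([-0.3347, -0.7735, -0.0974]), 'deg', array([ 1.000e-02,  3.000e-02, -1.932e+01]), 'mm', array([-167.3, -386.8,  -48.7])) [0.47780195 0.21603438 0.2213178 ]
```

step_arm --pt "0 0 0 -0.0335 -0.0774 -0.01 0.5" --pt "0 0 0 -0.0335 -0.0774 -0.01 0.5" --pt "0 0 0 -0.0335 -0.0774 -0.01 0.5" --pt "0 0 0 -0.0335 -0.0774 -0.01 0.5" --pt "0 0 0 -0.0335 -0.0774 -0.01 0.5"

```text
clock: 9.8
eef_pos: [0.5121, 0.0063, 0.246]
tool_rot: [0.388, 3.115, -0.0]
contact_force: [0.8, -0.4, 0.2]
gripper_width: 0.501
grip_force: 0.0
```

step_arm --pt "0 0 0 -0.0335 -0.0774 -0.01 0.5" --pt "0 0 0 -0.0335 -0.0774 -0.01 0.5" --pt "0 0 0 -0.0335 -0.0774 -0.01 0.5" --pt "0 0 0 -0.0335 -0.0774 -0.01 0.5" --pt "0 0 0 -0.0335 -0.0774 -0.01 0.5"

```text
clock: 10.3
eef_pos: [0.5457, -0.2022, 0.2711]
tool_rot: [0.389, 3.115, -0.002]
contact_force: [1.0, 0.6, -0.1]
gripper_width: 0.501
grip_force: 0.0
```

step_arm --pt "0 0 -0.036 0 0 0 0" --pt "0 0 -0.036 0 0 0 0" --pt "0 0 -0.035 0 0 0 0" --pt "0 0 0 0 0 0 0" --pt "0 0 0 0 0 0 0"

```text
clock: 10.8
eef_pos: [0.5454, -0.2005, 0.27]
tool_rot: [-0.134, 3.138, -0.002]
contact_force: [-0.0, 0.1, -0.7]
gripper_width: 0.928
grip_force: 0.0
```

```bash
python3 - <<'E'
from h import *
import pickle
c=bot.calibration("wrist");im=bot.capture("wrist")[:,:,::-1];o=bot.get_obs()
print(o["eef_pos"],o["tool_rot"])
pickle.dump(c,open("w5.pkl","wb"))
f=[.5778,-.1993,.089]
p=proj(c,world(f,[(-.09,y,.1) for y in SY]+[(0,y,.01) for y in SY]));print(p.round(0))
x0,y0=205,85
cv2.imwrite("pics/w5.png",im)
cv2.imwrite("pics/w5c.png",cv2.resize(im[y0:y0+160,x0:x0+215],None,fx=3.7,fy=3.7,interpolation=cv2.INTER_CUBIC))
E
```

```text
[ 0.54536394 -0.20036309  0.26974532] [-1.34803063e-01  3.13791236e+00 -1.54959181e-03]
[[392. 122.]
 [340. 123.]
 [289. 123.]
 [237. 123.]
 [372. 188.]
 [334. 189.]
 [296. 189.]
 [258. 189.]]
```

View pics/w5c.png

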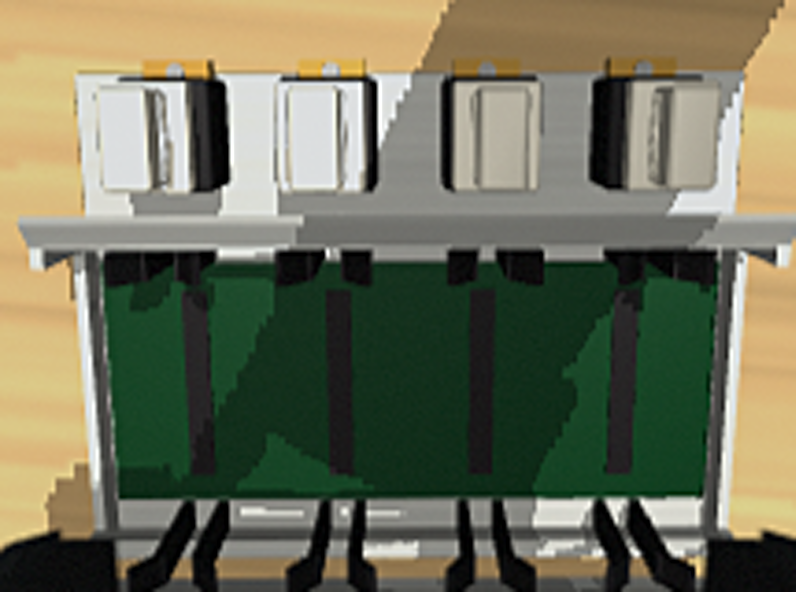

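The crop shows the new carriers' tops at about (694,137), (504,137), (315,137) and (125,137). The slot strips are at about (622,380), (481,380), (341,380) and (200,380).

```bash
python3 - <<'E'
from h import *
import pickle
c=pickle.load(open("w5.pkl","rb"))
px=np.array([(694,137),(504,137),(315,137),(125,137),(622,381),(481,381),(341,381),(200,381)])/3.7+[205,85]-.37
pts=[(-.09,y,.1) for y in SY]+[(0,y,.01) for y in SY]
f,r=fit(c,pts,px,[.5778,-.1993,.089]);print(f.round(4),r)
f,r=fit(c,pts[:4],px[:4],[.5778,-.1993,.089]);print(f.round(4),r)
fo=[.5714,.2167,-.2495]
print(world(fo,[(0,y,.087) for y in SY[:3]]).round(4))
print(goal(world(fo,[(0,SY[0],.2)])[0],fo[2]))
E
```

```text
[ 0.5766 -0.1988  0.086 ] [1.1 0.2 0.5 0.1 0.4 0.1 0.9 0.  0.2 0.2 0.1 0.2 0.3 0.2 0.3 0.2]
[ 0.5767 -0.1989  0.0851] [1.  0.  0.4 0.  0.4 0.  1.  0. ]
[[0.5907 0.2923 0.087 ]
 [0.5778 0.2419 0.087 ]
 [0.565  0.1915 0.087 ]]
(array([-0.0003,  0.0003,  0.1068]), array([-0.1747,  0.974 ,  0.1386]), 'deg', array([-0.05,  0.05, 19.22]), 'mm', array([-87.3, 487. ,  69.3]))
```

step_arm --pt "0 0 0 -0.0146 0.0812 0 0.66" --pt "0 0 0 -0.0146 0.0812 0 0.66" --pt "0 0 0 -0.0146 0.0812 0 0.66" --pt "0 0 0 -0.0146 0.0812 0 0.66" --pt "0 0 0 -0.0146 0.0812 0 0.66" --newtons 40

```text
clock: 11.35
eef_pos: [0.5636, 0.0067, 0.2692]
tool_rot: [-0.135, 3.138, -0.001]
contact_force: [1.0, -0.1, 0.4]
gripper_width: 0.57
grip_force: 0.0
```

step_arm --pt "0 0 0 -0.0146 0.0812 0 0.66" --pt "0 0 0 -0.0146 0.0812 0 0.66" --pt "0 0 0 -0.0146 0.0812 0 0.66" --pt "0 0 0 -0.0146 0.0812 0 0.66" --pt "0 0 0 -0.0146 0.0812 0 0.66"

```text
clock: 11.85
eef_pos: [0.582, 0.2123, 0.2691]
tool_rot: [-0.136, 3.138, -0.001]
contact_force: [0.8, 0.3, -0.0]
gripper_width: 0.341
grip_force: 0.0
```

step_arm --pt "0 0 0 -0.0146 0.0812 0 0.66" --pt "0 0 0 -0.0146 0.0812 0 0.66" --pt "0 0 0.04 0 0 0 0.66" --pt "0 0 0.04 0 0 0 0.66" --pt "0 0 0.027 0 0 0 0.66"

```text
clock: 12.35
eef_pos: [0.5893, 0.2935, 0.2686]
tool_rot: [-0.396, -3.116, 0.001]
contact_force: [-0.1, 0.1, -0.9]
gripper_width: 0.335
grip_force: 0.0
```

step_arm --pt "0 0 0 0 0 0.08 0.66" --pt "0 0 0 0 0 0.06 0.66" --pt "0 0 0 0 0 0 0.66"

```text
clock: 12.65
eef_pos: [0.5862, 0.2913, 0.1932]
tool_rot: [-0.39, -3.109, 0.009]
contact_force: [-0.5, -0.3, -0.9]
gripper_width: 0.339
grip_force: 0.0
```

```bash
python3 - <<'E'
from h import *
print(goal([.5907,.2923,.087],-.2495),bot.get_obs()["eef_pos"])
E
```

```text
(array([-0.0021, -0.0025,  0.0001]), array([-0.0099,  0.0056,  0.2123]), 'deg', array([-0.38, -0.45,  0.01]), 'mm', array([ -4.9,   2.8, 106.1])) [0.5861968  0.29127302 0.19317717]
```

step_arm --pt "0 0 0 -0.0034 -0.0016 0.05 0.66" --pt "0 0 0 0 0 0.06 0.66" --pt "0 0 0 0 0 0.05 0.66" --pt "0 0 0 0 0 0.04 0.66" --pt "0 0 0 0 0 0.022 0.66"

```text
clock: 13.15
eef_pos: [0.5909, 0.2913, 0.0873]
tool_rot: [-0.39, -3.116, 0.001]
contact_force: [-0.2, 0.1, 0.2]
gripper_width: 0.343
grip_force: 0.0
```

step_arm --pt "0 0 0 0 0 0 0.66" --pt "0 0 0 0 0 0 0.66"

```text
clock: 13.35
eef_pos: [0.592, 0.2917, 0.0892]
tool_rot: [0.389, 3.116, 0.001]
contact_force: [0.5, 1.5, -0.7]
gripper_width: 0.341
grip_force: 0.0
```

step_arm --pt "0 0 0 0 0 0 0.97" --pt "0 0 0 0 0 0 0.97" --pt "0 0 0 0 0 0 0.97" --pt "0 0 0 0 0 0 0.97" --pt "0 0 0 0 0 0 0.97"

```text
clock: 13.85
eef_pos: [0.5917, 0.2917, 0.0888]
tool_rot: [0.389, 3.116, 0.001]
contact_force: [-0.7, 0.7, 5.9]
gripper_width: 0.132
grip_force: 39.9
```

step_arm --pt "0 0 0 0 0 -0.02 0.97" --pt "0 0 0 0 0 -0.03 0.97" --pt "0 0 0 0 0 -0.05 0.97" --pt "0 0 0 0 0 -0.06 0.97" --pt "0 0 0 0 0 -0.06 0.97"

```text
clock: 14.35
eef_pos: [0.5906, 0.2909, 0.1988]
tool_rot: [-0.389, -3.116, 0.002]
contact_force: [0.2, 0.6, -1.7]
gripper_width: 0.129
grip_force: 39.9
```

step_arm --pt "0 0 0 0 0 -0.03 0.97" --pt "0 0 0 0 0 0 0.97" --pt "0 0 0 0 0 0 0.97"

```text
clock: 14.65
eef_pos: [0.5906, 0.291, 0.212]
tool_rot: [-0.389, -3.116, 0.002]
contact_force: [-0.3, 0.3, -1.0]
gripper_width: 0.128
grip_force: 39.9
```

```bash
python3 - <<'E'
from h import *
cv2.imwrite("pics/s6.png",bot.capture("side")[60:340,180:460,::-1])
t=cv2.cvtColor(bot.capture("top"),cv2.COLOR_RGB2GRAY)[150:250,340:500].astype(int);g=cv2.cvtColor(cv2.imread("pics/top0.png"),cv2.COLOR_BGR2GRAY)[150:250,340:500].astype(int)
print("newframe diff",np.abs(t-g).mean())
fn=[.5766,-.1988,.086]
o=bot.get_obs();print(o["eef_pos"],o["contact_force"])
print(goal(world(fn,[(0,SY[0],.21)])[0],fn[2]))
E
```

```text
newframe diff 50.984
[0.58980643 0.29066404 0.21018235] [ 0.13407882  0.60251383 -2.01036471]
(array([-0.0008, -0.0012, -0.1064]), array([-0.1638, -0.808 ,  0.0023]), 'deg', array([ -0.14,  -0.21, -19.16]), 'mm', array([ -81.9, -404. ,    1.1]))
```

View pics/s6.png

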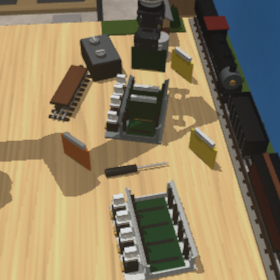

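Board 1 is held and lifted. I'll check numerically whether the new frame has moved since the start.

```bash
cat >> h.py <<'E'
def shift(view="side"):
    "apparent pixel shift of the new frame since the start pictures, per sub-patch"
    g0=cv2.cvtColor(cv2.imread(f"pics/{view}0.png"),cv2.COLOR_BGR2GRAY);g=cv2.cvtColor(bot.capture(view),cv2.COLOR_RGB2GRAY)
    for (x,y,w,h) in {"side":[(300,240,40,85),(295,235,90,95),(345,235,35,85)],"top":[(362,155,105,87),(362,155,105,20),(362,205,105,37)]}[view]:
        r=cv2.matchTemplate(g[max(0,y-45):y+h+45,x-45:x+w+45],g0[y:y+h,x:x+w],cv2.TM_CCOEFF_NORMED);_,m,_,l=cv2.minMaxLoc(r)
        print(view,"shift",l[0]-min(45,x),l[1]-45,"score",round(m,3))
E
python3 - <<'E'
from h import *
shift("side");shift("top")
E
```

```text
side shift -5 13 score 0.9
side shift -4 13 score 0.907
side shift -4 12 score 0.932
top shift 15 7 score 0.859
top shift 14 7 score 0.822
top shift 16 7 score 0.882
```

The new frame has been knocked aside by about 15 px in the top view. I'll refit its pose with ECC registration in both fixed views.

```bash
cat >> h.py <<'E'
F0=[.5766,-.1988,.086]   # new frame in the start pictures
def relocate(f0=F0):
    "new-frame pose now: ECC (affine) against the start pictures, both fixed views, then a pose fit"
    pts=np.array([(x,y,.08) for x in(-.09,0,.07) for y in(-.11,-.04,.04,.11)]);W=world(f0,pts);data=[]
    for v in("top","side"):
        c=bot.calibration(v)
        g0=cv2.GaussianBlur(cv2.cvtColor(cv2.imread(f"pics/{v}0.png"),cv2.COLOR_BGR2GRAY),(0,0),1);g=cv2.GaussianBlur(cv2.cvtColor(bot.capture(v),cv2.COLOR_RGB2GRAY),(0,0),1)
        p=proj(c,W);x,y,w,h=cv2.boundingRect(p.astype(np.float32))
        T=g0[y-4:y+h+4,x-4:x+w+4]
        X0,Y0=max(0,x-60),max(0,y-60)
        r=cv2.matchTemplate(g[Y0:y+h+60,X0:x+w+60],T,cv2.TM_CCOEFF_NORMED);_,m,_,l=cv2.minMaxLoc(r)
        A=np.array([[1,0,X0+l[0]],[0,1,Y0+l[1]]],np.float32)
        s,A=cv2.findTransformECC(T,g,A,cv2.MOTION_AFFINE,(3,300,1e-6),None,3)
        q=(p-[x-4,y-4])@A[:,:2].T+A[:,2]
        print(v,"score",round(m,2),"ecc",round(s,3),A.round(3).tolist());data.append((c,q-p,p))
    def res(f): return np.concatenate([(proj(c,world(f,pts))-p-d).ravel() for c,d,p in data])
    r=least_squares(res,f0,loss="soft_l1");n=len(r.fun)//2
    print("new frame",r.x.round(4),"rms top/side",[round(float(np.sqrt((v**2).mean())),2) for v in(res(r.x)[:n],res(r.x)[n:])])
    for k in(0,1):
        e=least_squares(lambda f:(proj(data[k][0],world(f,pts))-data[k][2]-data[k][1]).ravel(),f0).x;print("  single",e.round(4))
    return r.x
E
python3 - <<'E'
from h import *
f=relocate()
print(goal(world(f,[(0,SY[0],.21)])[0],f[2]))
E
```

```text
top score 0.96 ecc 0.991 [[1.0049999952316284, 0.035999998450279236, 376.9729919433594], [-0.02199999988079071, 1.0049999952316284, 159.89500427246094]]
side score 0.9 ecc 0.943 [[1.0199999809265137, 0.027000000700354576, 290.3139953613281], [-0.03400000184774399, 1.0709999799728394, 235.9499969482422]]
new frame [ 0.5609 -0.2323  0.1131] rms top/side [0.2, 0.56]
  single [ 0.5613 -0.2325  0.1111]
  single [ 0.5605 -0.232   0.1168]
(array([-0.0006, -0.0009, -0.1151]), array([-0.145 , -0.8829,  0.0033]), 'deg', array([ -0.11,  -0.16, -20.71]), 'mm', array([ -72.5, -441.5,    1.7]))
```

step_arm --pt "0 0 0 -0.0132 -0.0803 0 0.97" --pt "0 0 0 -0.0132 -0.0803 0 0.97" --pt "0 0 0 -0.0132 -0.0803 0 0.97" --pt "0 0 0 -0.0132 -0.0803 0 0.97" --pt "0 0 0 -0.0132 -0.0803 0 0.97"

```text
clock: 15.45
eef_pos: [0.5731, 0.0871, 0.2121]
tool_rot: [-0.388, -3.116, 0.001]
contact_force: [0.5, 0.2, -0.8]
gripper_width: 0.129
grip_force: 39.9
```

step_arm --pt "0 0 0 -0.0132 -0.0803 0 0.97" --pt "0 0 0 -0.0132 -0.0803 0 0.97" --pt "0 0 0 -0.0132 -0.0803 0 0.97" --pt "0 0 0 -0.0132 -0.0803 0 0.97" --pt "0 0 0 -0.0132 -0.0803 0 0.97"

```text
clock: 15.95
eef_pos: [0.5557, -0.1157, 0.2123]
tool_rot: [-0.389, -3.116, 0.001]
contact_force: [-0.2, 0.0, -1.0]
gripper_width: 0.126
grip_force: 39.9
```

step_arm --pt "0 0 0 -0.0132 -0.08 0 0.97" --pt "0 0 -0.0384 0 0 0 0.97" --pt "0 0 -0.0384 0 0 0 0.97" --pt "0 0 -0.0383 0 0 0 0.97" --pt "0 0 0 0 0 0 0.97"

```text
clock: 16.45
eef_pos: [0.5526, -0.1547, 0.2122]
tool_rot: [0.177, -3.135, 0.0]
contact_force: [-0.6, 0.9, -0.6]
gripper_width: 0.132
grip_force: 39.9
```

```bash
python3 - <<'E'
from h import *
f=[.561,-.2324,.112]
c=bot.calibration("wrist");im=bot.capture("wrist")[:,:,::-1];o=bot.get_obs()
print(o["eef_pos"],o["contact_force"],goal(world(f,[(.001,SY[0],.21)])[0],f[2]))
cv2.imwrite("pics/w7.png",im[80:400,140:600])
w=world(f,[(-.057,SY[0],.074),(.057,SY[0],.074),(-.057,SY[0],.01)])
print(proj(c,w).round(0)-[140,80])
b=[o["eef_pos"][:2]+np.array([np.cos(f[2]),np.sin(f[2])])*(x-.001) for x in(-.055,.055)]
print("board lower corners",proj(c,[[*p,.21-.087+.01] for p in b]).round(0)-[140,80])
E
```

```text
[ 0.55264087 -0.15454412  0.21226551] [-0.77420243  0.03449035 -1.08084337] (array([-0.    , -0.0004, -0.0005]), array([-0.0012, -0.0006,  0.0045]), 'deg', array([-0.01, -0.07, -0.09]), 'mm', array([-0.6, -0.3,  2.3]))
[[176.  45.]
 [176. 162.]
 [176.  43.]]
board lower corners [[177.  49.]
 [176. 188.]]
```

View pics/w7.png

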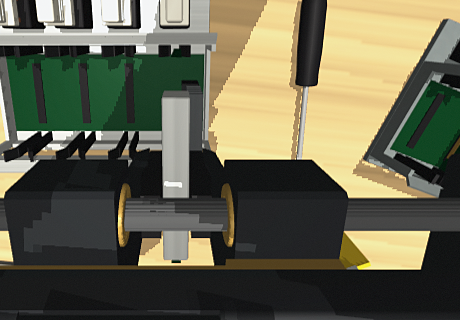

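```bash
python3 - <<'E'
from h import *
c=bot.calibration("wrist");o=bot.get_obs();e=o["eef_pos"]
for dz in(.022,.024):
  f=[e[0],e[1],.112]
  for px,x in(((315,171),-.04),((315,342),.04)):
    p=ray(c,px,e[2]+dz)-e; u=p[0]*np.cos(.112)+p[1]*np.sin(.112);v=-p[0]*np.sin(.112)+p[1]*np.cos(.112)
    print(dz,"offset of bar centre from TCP along x",round((u-x)*1e3,1),"y",round(v*1e3,1))
E
```

```text
0.022 offset of bar centre from TCP along x -4.0 y -0.6
0.022 offset of bar centre from TCP along x -1.1 y -0.8
0.024 offset of bar centre from TCP along x -4.4 y -0.6
0.024 offset of bar centre from TCP along x -2.8 y -0.8
```

step_arm --pt "0 0 0 -0.0032 -0.0006 0.03 0.97" --pt "0 0 0 0 0 0.04 0.97" --pt "0 0 0 0 0 0.03 0.97" --pt "0 0 0 0 0 0.012 0.97" --pt "0 0 0 0 0 0.012 0.97"

```text
clock: 17.0
eef_pos: [0.5541, -0.1545, 0.1496]
tool_rot: [0.177, -3.135, 0.0]
contact_force: [-0.4, 1.3, -0.8]
gripper_width: 0.131
grip_force: 39.9
```

step_arm --pt "0 0 0 0 0 0.015 0.97" --pt "0 0 0 0 0 0.015 0.97" --pt "0 0 0 0 0 0.015 0.97"

```text
clock: 17.3
eef_pos: [0.5548, -0.1548, 0.1282]
tool_rot: [-0.178, 3.136, -0.001]
contact_force: [-0.2, -1.6, -1.0]
gripper_width: 0.132
grip_force: 39.9
```

step_arm --pt "0 0 0 0 0 0.02 0.97" --pt "0 0 0 0 0 0.02 0.97" --pt "0 0 0 0 0 0.015 0.97" --pt "0 0 0 0 0 0.01 0.97" --pt "0 0 0 0 0 0.006 0.97"

```text
clock: 17.8
eef_pos: [0.5542, -0.1548, 0.0921]
tool_rot: [0.178, -3.135, 0.001]
contact_force: [1.1, -0.9, -0.3]
gripper_width: 0.136
grip_force: 39.9
```

step_arm --pt "0 0 0 0 0 0.006 0.97" --pt "0 0 0 0 0 0.004 0.97" --pt "0 0 0 0 0 0 0.97"

```text
clock: 18.1
eef_pos: [0.5548, -0.1549, 0.0888]
tool_rot: [0.178, -3.137, 0.001]
contact_force: [-2.2, 0.3, 3.2]
gripper_width: 0.129
grip_force: 39.9
```

step_arm --pt "0 0 0 0 0 0.004 0.97" --pt "0 0 0 0 0 0 0.97"

```text
clock: 18.3
eef_pos: [0.5551, -0.1553, 0.0888]
tool_rot: [-0.178, 3.136, -0.002]
contact_force: [-6.8, -0.3, 14.2]
gripper_width: 0.13
grip_force: 40.0
```

step_arm --pt "0 0 0 0 0 0 0.66" --pt "0 0 0 0 0 0 0.66" --pt "0 0 0 0 0 -0.06 0.66" --pt "0 0 0 0 0 -0.04 0.66" --pt "0 0 0 0 0 0 0.66"

```text
clock: 18.8
eef_pos: [0.557, -0.1554, 0.1388]
tool_rot: [-0.178, 3.131, -0.004]
contact_force: [0.0, -0.2, 0.0]
gripper_width: 0.343
grip_force: 0.0
```

```bash
python3 - <<'E'
from h import *
f=relocate()
o=bot.get_obs();print(o["eef_pos"],goal(world(f,[(-.09,SY[0],.115)])[0],f[2]))
c=bot.calibration("wrist");print(proj(c,world(f,[(-.09,SY[0],.1)])))
E
```

```text
top score 0.48 ecc 0.536 [[0.9789999723434448, 0.014000000432133675, 377.9360046386719], [-0.02500000037252903, 1.11899995803833, 151.97300720214844]]
side score 0.66 ecc 0.753 [[1.0180000066757202, 0.007000000216066837, 291.6189880371094], [-0.08399999886751175, 1.2009999752044678, 227.54800415039062]]
new frame [ 0.5632 -0.228   0.1023] rms top/side [3.04, 4.12]
  single [ 0.5695 -0.2297  0.1058]
  single [ 0.563  -0.2185  0.1179]
[ 0.55462219 -0.15466204  0.13559044] (array([-0.0002,  0.    ,  0.0035]), array([0.1778, 0.0104, 0.0412]), 'deg', array([-0.04,  0.01,  0.63]), 'mm', array([88.9,  5.2, 20.6]))
[[325.88522032  71.94970633]]
```

Board 1 is home: TCP z is 0.0888, as in the old frame, with a 14 N seat force. The arm hides the frame, so that relocate result is unusable and I'll keep the earlier pose. Next is pushing new carrier 1 in.

step_arm --pt "0 0 0 0.09 0 0 1" --pt "0 0 0 0.092 0 0 1" --pt "0 0 0 0 0 0 1" --pt "0 0 0 0 0 0 1" --pt "0 0 0 0 0 0 1"

```text
clock: 19.4
eef_pos: [0.4648, -0.1651, 0.1355]
tool_rot: [-0.178, 3.137, -0.001]
contact_force: [0.2, -0.3, 0.6]
gripper_width: 0.006
grip_force: 0.0
```

```bash
python3 - <<'E'
from h import *
f=[.561,-.2324,.112]
o=bot.get_obs();print(o["eef_pos"],o["gripper_width"],goal(world(f,[(-.09,SY[0],.105)])[0],f[2]))
im=bot.capture("wrist")[:,:,::-1]
cv2.imwrite("pics/w8.png",im)
E
```

```text
[ 0.46480757 -0.16507072  0.13550316] 0.00591185035423967 (array([-0.0002, -0.    ,  0.0004]), array([0.0039, 0.0007, 0.061 ]), 'deg', array([-0.03, -0.  ,  0.06]), 'mm', array([ 1.9,  0.4, 30.5]))
```

View pics/w8.png

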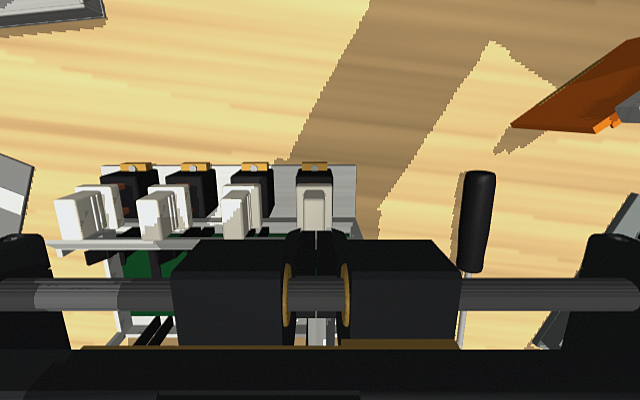

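The closed fingers are centred over carrier 1, at about (316,205), so I'll press it in.

step_arm --pt "0 0 0 0.0039 0 0.03 1" --pt "0 0 0 0 0 0.035 1" --pt "0 0 0 0 0 0.015 1" --pt "0 0 0 0 0 0.014 1" --pt "0 0 0 0 0 0.012 1"

```text
clock: 19.95
eef_pos: [0.4631, -0.1652, 0.0832]
tool_rot: [0.178, -3.136, 0.0]
contact_force: [-1.6, 0.8, 5.1]
gripper_width: 0.007
grip_force: 2.6
```

step_arm --pt "0 0 0 0 0 0.008 1" --pt "0 0 0 0 0 0 1" --pt "0 0 0 0 0 0 1"

```text
clock: 20.25
eef_pos: [0.4631, -0.1652, 0.0803]
tool_rot: [-0.178, 3.136, -0.001]
contact_force: [-2.8, 2.6, 9.1]
gripper_width: 0.003
grip_force: 4.8
```

step_arm --pt "0 0 0 0 0 0.005 1" --pt "0 0 0 0 0 0 1" --pt "0 0 0 0 0 -0.08 1" --pt "0 0 0 0 0 -0.09 0.8" --pt "0 0 0 0 0 -0.09 0.66"

```text
clock: 20.75
eef_pos: [0.4621, -0.165, 0.2076]
tool_rot: [0.178, -3.135, 0.001]
contact_force: [2.0, -0.3, 0.2]
gripper_width: 0.163
grip_force: 0.0
```

```bash
python3 - <<'E'
from h import *
f=[.5714,.2165,-.2495]
o=bot.get_obs();print(o["eef_pos"],world(f,[(-.001,SY[1],.2)]),goal(world(f,[(-.001,SY[1],.2)])[0],f[2]))
E
```

```text
[ 0.46206188 -0.16502676  0.20755203] [[0.57685087 0.24194186 0.2       ]] (array([-0.0002, -0.0003,  0.1156]), array([-0.3203,  0.7827,  0.0145]), 'deg', array([-0.03, -0.06, 20.8 ]), 'mm', array([-160.2,  391.4,    7.3]))
```

step_arm --pt "0 0 0 -0.032 0.0783 0 0.66" --pt "0 0 0 -0.032 0.0783 0 0.66" --pt "0 0 0 -0.032 0.0783 0 0.66" --pt "0 0 0 -0.032 0.0783 0 0.66" --pt "0 0 0 -0.032 0.0783 0 0.66"

```text
clock: 21.25
eef_pos: [0.5203, 0.0401, 0.2065]
tool_rot: [-0.178, 3.136, -0.001]
contact_force: [0.5, 0.7, 0.1]
gripper_width: 0.344
grip_force: 0.0
```

step_arm --pt "0 0 0 -0.032 0.0783 0 0.66" --pt "0 0 0 -0.032 0.0783 0 0.66" --pt "0 0 0 -0.032 0.0783 0 0.66" --pt "0 0 0 -0.032 0.0783 0 0.66" --pt "0 0 0 -0.032 0.0783 0 0.66"

```text
clock: 21.75
eef_pos: [0.5775, 0.244, 0.206]
tool_rot: [-0.179, 3.136, -0.001]
contact_force: [-0.5, 0.1, -0.4]
gripper_width: 0.339
grip_force: 0.0
```

step_arm --pt "0 0 0.0386 0 0 0 0.66" --pt "0 0 0.0385 0 0 0 0.66" --pt "0 0 0.0385 0 0 0 0.66" --pt "0 0 0 0 0 0.04 0.66" --pt "0 0 0 0 0 0 0.66"

```text
clock: 22.25
eef_pos: [0.5755, 0.2416, 0.1833]
tool_rot: [-0.39, -3.113, 0.004]
contact_force: [0.0, 0.1, 0.0]
gripper_width: 0.34
grip_force: 0.0
```

```bash
python3 - <<'E'
from h import *
import time
print(goal([.5768,.2419,.088],-.2495),bot.get_obs()["eef_pos"])
f=relocate()
E
```

```text
(array([-0.0011, -0.0012,  0.    ]), array([-0.0031,  0.0019,  0.1906]), 'deg', array([-0.19, -0.22,  0.01]), 'mm', array([-1.5,  0.9, 95.3])) [0.57551771 0.24158069 0.18329673]
top score 0.91 ecc 0.946 [[1.0119999647140503, 0.03500000014901161, 376.5719909667969], [-0.024000000208616257, 1.0119999647140503, 159.7310028076172]]
side score 0.83 ecc 0.895 [[1.0549999475479126, 0.01899999938905239, 288.3139953613281], [0.10999999940395355, 1.0679999589920044, 225.72500610351562]]
new frame [ 0.5604 -0.2307  0.1059] rms top/side [0.67, 3.68]
  single [ 0.5612 -0.2324  0.1111]
  single [ 0.5602 -0.2206  0.0635]
```

By the top view the new frame hasn't moved again: (0.5612, -0.2324, 0.111). The side view is thrown off by the added board. I'll descend on board 2.

step_arm --pt "0 0 0 -0.0015 0.001 0.05 0.66" --pt "0 0 0 0 0 0.06 0.66" --pt "0 0 0 0 0 0.05 0.66" --pt "0 0 0 0 0 0.033 0.66" --pt "0 0 0 0 0 0 0.66"

```text
clock: 22.85
eef_pos: [0.5761, 0.2415, 0.0872]
tool_rot: [-0.391, -3.113, 0.004]
contact_force: [-0.0, 0.1, -0.7]
gripper_width: 0.341
grip_force: 0.0
```

step_arm --pt "0 0 0 0 0 0 0.97" --pt "0 0 0 0 0 0 0.97" --pt "0 0 0 0 0 0 0.97" --pt "0 0 0 0 0 0 0.97" --pt "0 0 0 0 0 0 0.97"

```text
clock: 23.35
eef_pos: [0.5791, 0.2425, 0.0916]
tool_rot: [0.391, 3.114, 0.001]
contact_force: [0.2, -0.0, 6.4]
gripper_width: 0.134
grip_force: 39.9
```

step_arm --pt "0 0 0 0 0 -0.02 0.97" --pt "0 0 0 0 0 -0.03 0.97" --pt "0 0 0 0 0 -0.05 0.97" --pt "0 0 0 0 0 -0.06 0.97" --pt "0 0 0 0 0 -0.06 0.97"

```text
clock: 23.85
eef_pos: [0.5772, 0.2421, 0.201]
tool_rot: [-0.391, -3.116, 0.001]
contact_force: [-0.4, 0.4, -1.5]
gripper_width: 0.131
grip_force: 39.9
```

step_arm --pt "0 0 0 0 0 -0.03 0.97" --pt "0 0 0 0 0 0 0.97" --pt "0 0 0 0 0 0 0.97"

```text
clock: 24.15
eef_pos: [0.5773, 0.2421, 0.214]
tool_rot: [-0.392, -3.116, 0.001]
contact_force: [0.7, -0.6, -1.5]
gripper_width: 0.126
grip_force: 39.9
```

```bash
python3 - <<'E'
from h import *
f=[.561,-.2324,.112]
o=bot.get_obs();print(o["eef_pos"],goal(world(f,[(.002,SY[1],.21)])[0],f[2]))
E
```

```text
[0.5773259  0.2420837  0.21400926] (array([-0.0003, -0.0003, -0.1152]), array([-0.1885, -0.8775,  0.0087]), 'deg', array([ -0.05,  -0.06, -20.74]), 'mm', array([ -94.2, -438.7,    4.3]))
```

step_arm --pt "0 0 0 -0.0171 -0.0798 0 0.97" --pt "0 0 0 -0.0171 -0.0798 0 0.97" --pt "0 0 0 -0.0171 -0.0798 0 0.97" --pt "0 0 0 -0.0171 -0.0798 0 0.97" --pt "0 0 0 -0.0171 -0.0798 0 0.97"

```text
clock: 24.65
eef_pos: [0.5679, 0.0369, 0.2118]
tool_rot: [-0.39, -3.112, 0.002]
contact_force: [0.1, -0.6, -1.3]
gripper_width: 0.129
grip_force: 39.9
```

step_arm --pt "0 0 0 -0.0171 -0.0798 0 0.97" --pt "0 0 0 -0.0171 -0.0798 0 0.97" --pt "0 0 0 -0.0171 -0.0798 0 0.97" --pt "0 0 0 -0.0171 -0.0798 0 0.97" --pt "0 0 0 -0.0171 -0.0798 0 0.97"

```text
clock: 25.15
eef_pos: [0.5601, -0.1667, 0.212]
tool_rot: [-0.391, -3.112, -0.001]
contact_force: [0.5, 0.1, -2.0]
gripper_width: 0.134
grip_force: 39.9
```

step_arm --pt "0 0 0 -0.0175 -0.0795 0 0.97" --pt "0 0 -0.0384 0 0 0 0.97" --pt "0 0 -0.0384 0 0 0 0.97" --pt "0 0 -0.0384 0 0 0 0.97" --pt "0 0 0 0 0 0 0.97"

```text
clock: 25.65
eef_pos: [0.559, -0.2059, 0.212]
tool_rot: [0.175, -3.132, -0.002]
contact_force: [-0.7, -0.8, -1.3]
gripper_width: 0.13
grip_force: 39.9
```

```bash
python3 - <<'E'
from h import *
f=[.561,-.2324,.112]
o=bot.get_obs();print(o["eef_pos"],goal(world(f,[(.002,SY[1],.155)])[0],f[2]))
c=bot.calibration("wrist");cv2.imwrite("pics/w9.png",bot.capture("wrist")[:,:,::-1])
E
```

```text
[ 0.55902137 -0.20590801  0.21196793] (array([ 0.0006, -0.0015, -0.0001]), array([-0.0025, -0.0013,  0.1139]), 'deg', array([ 0.1 , -0.27, -0.01]), 'mm', array([-1.3, -0.7, 57. ]))
```

step_arm --pt "0.0005 -0.0015 0 -0.0025 -0.0013 0.03 0.97" --pt "0 0 0 0 0 0.04 0.97" --pt "0 0 0 0 0 0.03 0.97" --pt "0 0 0 0 0 0.012 0.97" --pt "0 0 0 0 0 0.012 0.97"

```text
clock: 26.2
eef_pos: [0.5617, -0.2066, 0.1518]
tool_rot: [-0.174, 3.134, -0.002]
contact_force: [-0.8, -0.5, -2.2]
gripper_width: 0.132
grip_force: 39.9
```

step_arm --pt "0 0 0 0 0 0.015 0.97" --pt "0 0 0 0 0 0.015 0.97" --pt "0 0 0 0 0 0.015 0.97"

```text
clock: 26.5
eef_pos: [0.5617, -0.207, 0.1302]
tool_rot: [-0.175, 3.133, -0.003]
contact_force: [-2.7, -0.4, 0.9]
gripper_width: 0.133
grip_force: 40.0
```

step_arm --pt "0 0 0 0 0 0.02 0.97" --pt "0 0 0 0 0 0.02 0.97" --pt "0 0 0 0 0 0.015 0.97" --pt "0 0 0 0 0 0.01 0.97" --pt "0 0 0 0 0 0.006 0.97"

```text
clock: 27.0
eef_pos: [0.5614, -0.2067, 0.0937]
tool_rot: [-0.176, 3.135, -0.002]
contact_force: [-7.3, 1.1, 1.7]
gripper_width: 0.131
grip_force: 40.0
```

step_arm --pt "0 0 0 0 0 0.006 0.97" --pt "0 0 0 0 0 0.006 0.97" --pt "0 0 0 0 0 0 0.97"

```text
clock: 27.3
eef_pos: [0.5616, -0.2072, 0.0915]
tool_rot: [-0.176, 3.134, -0.003]
contact_force: [-15.0, 1.0, 18.5]
gripper_width: 0.132
grip_force: 40.0
```

Board 2 is home (z 0.0915). Some +x side load shows the x offset was about 1 mm too large. I'll release and push carrier 2.

step_arm --pt "0 0 0 0 0 0 0.66" --pt "0 0 0 0 0 0 0.66" --pt "0 0 0 0 0 -0.06 0.66" --pt "0 0 0 0 0 -0.04 0.66" --pt "0 0 0 0.09 0 0 0.8"

```text
clock: 27.8
eef_pos: [0.5249, -0.2135, 0.1433]
tool_rot: [-0.178, 3.12, -0.011]
contact_force: [0.4, -0.9, 0.4]
gripper_width: 0.271
grip_force: 0.0
```

step_arm --pt "0 0 0 0.092 0 0 1" --pt "0 0 0 0 0 0 1" --pt "0 0 0 0 0 0 1" --pt "0 0 0 0 0 0 1"

```text
clock: 28.2
eef_pos: [0.4735, -0.2174, 0.139]
tool_rot: [-0.175, 3.13, -0.004]
contact_force: [-0.4, -0.1, -0.7]
gripper_width: 0.005
grip_force: 0.0
```

```bash
python3 - <<'E'
from h import *
f=[.561,-.2324,.112]
o=bot.get_obs();print(o["eef_pos"],o["gripper_width"],goal(world(f,[(-.09,SY[1],.105)])[0],f[2]))
im=cv2.cvtColor(bot.capture("wrist"),cv2.COLOR_RGB2GRAY);r=cv2.imread("pics/w8.png",0)
# fuse seen relative to the fingers should look as it did over carrier 1
T=r[180:230,290:345];m=cv2.matchTemplate(im[160:250,260:375],T,cv2.TM_CCOEFF_NORMED);_,s,_,l=cv2.minMaxLoc(m);print("fuse px offset",l[0]-30,l[1]-20,s)
cv2.imwrite("pics/w10.png",im)
E
```

```text
[ 0.47349774 -0.21741729  0.13904869] 0.0045513755158552854 (array([-0.001 ,  0.0022, -0.    ]), array([0.0099, 0.0029, 0.068 ]), 'deg', array([-0.18,  0.39, -0.  ]), 'mm', array([ 5. ,  1.4, 34. ]))
fuse px offset 2 -5 0.9456965923309326
```

step_arm --pt "-0.001 0.002 0 0.007 0.0025 0.03 1" --pt "0 0 0 0 0 0.04 1" --pt "0 0 0 0 0 0.015 1" --pt "0 0 0 0 0 0.014 1" --pt "0 0 0 0 0 0.012 1"

```text
clock: 28.75
eef_pos: [0.4682, -0.2158, 0.0826]
tool_rot: [0.176, -3.134, -0.003]
contact_force: [-2.0, 1.6, 5.8]
gripper_width: 0.007
grip_force: 2.6
```

step_arm --pt "0 0 0 0 0 0.01 1" --pt "0 0 0 0 0 0.005 1" --pt "0 0 0 0 0 0 1"

```text
clock: 29.05
eef_pos: [0.4686, -0.216, 0.0801]
tool_rot: [0.176, -3.134, -0.003]
contact_force: [-13.8, 7.4, 35.1]
gripper_width: 0.007
grip_force: 17.4
```

Carrier 2 is home (35 N at z 0.080). Now board 3.

step_arm --pt "0 0 0 0 0 -0.02 1" --pt "0 0 0 0 0 -0.08 1" --pt "0 0 0 0 0 -0.09 0.9" --pt "0 0 0 0 0 -0.09 0.66" --pt "0 0 0 0 0 0 0.66"

```text
clock: 29.55
eef_pos: [0.4727, -0.2185, 0.2229]
tool_rot: [-0.176, 3.127, -0.009]
contact_force: [0.1, -1.0, 0.2]
gripper_width: 0.254
grip_force: 0.0
```

```bash
python3 - <<'E'
from h import *
f=[.5714,.2165,-.2495]
o=bot.get_obs();print(o["eef_pos"],world(f,[(-.0005,SY[2],.2)]),goal(world(f,[(-.0005,SY[2],.2)])[0],f[2]))
E
```

```text
[ 0.47271955 -0.21845056  0.22287705] [[0.56449558 0.19142852 0.2       ]] (array([-0.0015,  0.0032,  0.1151]), array([-0.2738,  0.7943,  0.043 ]), 'deg', array([-0.27,  0.57, 20.72]), 'mm', array([-136.9,  397.2,   21.5]))
```

step_arm --pt "0 0 0 -0.0272 0.0793 0 0.66" --pt "0 0 0 -0.0272 0.0793 0 0.66" --pt "0 0 0 -0.0272 0.0793 0 0.66" --pt "0 0 0 -0.0272 0.0793 0 0.66" --pt "0 0 0 -0.0272 0.0793 0 0.66"

```text
clock: 30.05
eef_pos: [0.5137, -0.01, 0.2145]
tool_rot: [0.175, -3.134, -0.002]
contact_force: [0.4, 0.4, -1.1]
gripper_width: 0.34
grip_force: 0.0
```

step_arm --pt "0 0 0 -0.0272 0.0793 0 0.66" --pt "0 0 0 -0.0272 0.0793 0 0.66" --pt "0 0 0 -0.0272 0.0793 0 0.66" --pt "0 0 0 -0.0272 0.0793 0 0.66" --pt "0 0 0 -0.0272 0.0793 0 0.66"

```text
clock: 30.55
eef_pos: [0.5591, 0.1948, 0.2143]
tool_rot: [0.176, -3.133, -0.001]
contact_force: [0.5, 0.2, 0.2]
gripper_width: 0.337
grip_force: 0.0
```

step_arm --pt "0 0 0.0384 0 0 0.04 0.66" --pt "0 0 0.0384 0 0 0.02 0.66" --pt "0 0 0.0384 0 0 0 0.66" --pt "0 0 0 0 0 0 0.66" --pt "0 0 0 0 0 0 0.66"

```text
clock: 31.05
eef_pos: [0.559, 0.193, 0.1848]
tool_rot: [-0.387, -3.115, -0.0]
contact_force: [-0.1, 0.7, 0.7]
gripper_width: 0.345
grip_force: 0.0
```

```bash
python3 - <<'E'
from h import *
o=bot.get_obs();print(o["eef_pos"],goal([.5645,.1914,.089],-.2495))
relocate()
E
```

```text
[0.55904036 0.1929882  0.18482944] (array([-0.0001, -0.0009,  0.0008]), array([-0.0119, -0.0004,  0.1916]), 'deg', array([-0.01, -0.17,  0.14]), 'mm', array([-6. , -0.2, 95.8]))
top score 0.86 ecc 0.903 [[1.0169999599456787, 0.03099999949336052, 376.4540100097656], [-0.024000000208616257, 1.0190000534057617, 159.51300048828125]]
side score 0.79 ecc 0.869 [[1.0230000019073486, -0.0430000014603138, 290.3160095214844], [0.013000000268220901, 0.8619999885559082, 231.17799377441406]]
new frame [ 0.5585 -0.2275  0.0955] rms top/side [1.8, 8.13]
  single [ 0.5611 -0.2324  0.1098]
  single [ 0.5576 -0.1956  0.0688]
```

step_arm --pt "0 0 0.0008 -0.0119 -0.0004 0.05 0.66" --pt "0 0 0 0 0 0.06 0.66" --pt "0 0 0 0 0 0.05 0.66" --pt "0 0 0 0 0 0.031 0.66" --pt "0 0 0 0 0 0 0.66"

```text
clock: 31.65
eef_pos: [0.5628, 0.1907, 0.0876]
tool_rot: [-0.394, -3.11, 0.002]
contact_force: [-0.6, 0.1, 0.5]
gripper_width: 0.34
grip_force: 0.0
```

step_arm --pt "0 0 0 0 0 0 0.97" --pt "0 0 0 0 0 0 0.97" --pt "0 0 0 0 0 0 0.97" --pt "0 0 0 0 0 0 0.97" --pt "0 0 0 0 0 0 0.97"

```text
clock: 32.15
eef_pos: [0.566, 0.1917, 0.0919]
tool_rot: [0.395, 3.116, 0.003]
contact_force: [1.0, -0.6, 5.8]
gripper_width: 0.13
grip_force: 40.0
```

step_arm --pt "0 0 0 0 0 -0.02 0.97" --pt "0 0 0 0 0 -0.03 0.97" --pt "0 0 0 0 0 -0.05 0.97" --pt "0 0 0 0 0 -0.06 0.97" --pt "0 0 0 0 0 -0.06 0.97"

```text
clock: 32.65
eef_pos: [0.5644, 0.1912, 0.2016]
tool_rot: [-0.395, -3.114, -0.001]
contact_force: [0.6, 0.2, -0.8]
gripper_width: 0.129
grip_force: 40.0
```

step_arm --pt "0 0 0 0 0 -0.03 0.97" --pt "0 0 0 0 0 0 0.97" --pt "0 0 0 0 0 0 0.97"

```text
clock: 32.95
eef_pos: [0.5645, 0.1912, 0.2145]
tool_rot: [-0.395, -3.114, -0.001]
contact_force: [-0.3, 0.8, -0.8]
gripper_width: 0.132
grip_force: 40.0
```

```bash
python3 - <<'E'
from h import *
f=[.561,-.2324,.112]
o=bot.get_obs();print(o["eef_pos"],goal(world(f,[(.0015,SY[2],.21)])[0],f[2]))
E
```

```text
[0.56446939 0.19116756 0.21452714] (array([ 0.0002, -0.0009, -0.116 ]), array([-0.2263, -0.8695,  0.0084]), 'deg', array([  0.03,  -0.16, -20.88]), 'mm', array([-113.1, -434.8,    4.2]))
```

step_arm --pt "0 0 0 -0.0206 -0.079 0 0.97" --pt "0 0 0 -0.0206 -0.079 0 0.97" --pt "0 0 0 -0.0206 -0.079 0 0.97" --pt "0 0 0 -0.0206 -0.079 0 0.97" --pt "0 0 0 -0.0206 -0.079 0 0.97"

```text
clock: 33.45
eef_pos: [0.5637, -0.0142, 0.2121]
tool_rot: [-0.394, -3.11, -0.001]
contact_force: [0.3, 0.2, -1.3]
gripper_width: 0.134
grip_force: 40.0
```

step_arm --pt "0 0 0 -0.0206 -0.079 0 0.97" --pt "0 0 0 -0.0206 -0.079 0 0.97" --pt "0 0 0 -0.0206 -0.079 0 0.97" --pt "0 0 0 -0.0206 -0.079 0 0.97" --pt "0 0 0 -0.0206 -0.079 0 0.97"

```text
clock: 33.95
eef_pos: [0.5643, -0.2179, 0.2118]
tool_rot: [-0.395, -3.11, -0.003]
contact_force: [1.0, 0.2, -1.1]
gripper_width: 0.131
grip_force: 40.0
```

step_arm --pt "0 0 0 -0.0203 -0.0795 0 0.97" --pt "0 0 -0.0387 0 0 0 0.97" --pt "0 0 -0.0387 0 0 0 0.97" --pt "0 0 -0.0386 0 0 0 0.97" --pt "0 0 0 0 0 0 0.97"

```text
clock: 34.45
eef_pos: [0.5644, -0.2575, 0.2117]
tool_rot: [0.175, -3.13, -0.005]
contact_force: [0.3, 0.1, -0.5]
gripper_width: 0.139
grip_force: 40.0
```

```bash
python3 - <<'E'
from h import *
f=[.561,-.2324,.112]
o=bot.get_obs();print(o["eef_pos"],goal(world(f,[(.0015,SY[2],.155)])[0],f[2]))
E
```

```text
[ 0.56444814 -0.25751631  0.21174902] (array([ 0.0012, -0.0019, -0.0001]), array([-0.0024, -0.0017,  0.1135]), 'deg', array([ 0.21, -0.35, -0.01]), 'mm', array([-1.2, -0.9, 56.7]))
```

step_arm --pt "0.0012 -0.0018 0 -0.0005 -0.0017 0.03 0.97" --pt "0 0 0 0 0 0.04 0.97" --pt "0 0 0 0 0 0.03 0.97" --pt "0 0 0 0 0 0.012 0.97" --pt "0 0 0 0 0 0.012 0.97"

```text
clock: 34.95
eef_pos: [0.5659, -0.2585, 0.1515]
tool_rot: [-0.174, 3.134, -0.003]
contact_force: [-0.0, -0.0, -0.5]
gripper_width: 0.133
grip_force: 40.0
```

step_arm --pt "0 0 0 0 0 0.015 0.97" --pt "0 0 0 0 0 0.015 0.97" --pt "0 0 0 0 0 0.015 0.97"

```text
clock: 35.25
eef_pos: [0.5668, -0.2591, 0.1301]
tool_rot: [-0.175, 3.132, -0.005]
contact_force: [0.8, 0.1, -0.8]
gripper_width: 0.134
grip_force: 40.0
```

step_arm --pt "0 0 0 0.002 0 0.02 0.97" --pt "0 0 0 0 0 0.02 0.97" --pt "0 0 0 0 0 0.015 0.97" --pt "0 0 0 0 0 0.01 0.97" --pt "0 0 0 0 0 0.006 0.97"

```text
clock: 35.75
eef_pos: [0.5653, -0.2589, 0.0938]
tool_rot: [-0.176, 3.134, -0.003]
contact_force: [0.2, -0.2, -0.6]
gripper_width: 0.132
grip_force: 40.0
```

step_arm --pt "0 0 0 0 0 0.006 0.97" --pt "0 0 0 0 0 0.004 0.97" --pt "0 0 0 0 0 0 0.97"

```text
clock: 36.05
eef_pos: [0.5663, -0.2596, 0.0919]
tool_rot: [-0.176, 3.132, -0.005]
contact_force: [-2.6, 0.8, 7.8]
gripper_width: 0.13
grip_force: 40.0
```

Board 3 is home (z 0.0919, as when gripped). I'll release it and push carrier 3.

step_arm --pt "0 0 0 0 0 0.003 0.97" --pt "0 0 0 0 0 0 0.66" --pt "0 0 0 0 0 0 0.66" --pt "0 0 0 0 0 -0.06 0.66" --pt "0 0 0 0 0 -0.04 0.66"

```text
clock: 36.55
eef_pos: [0.5654, -0.2589, 0.1386]
tool_rot: [-0.176, 3.133, -0.003]
contact_force: [0.2, -0.1, -0.3]
gripper_width: 0.343
grip_force: 0.0
```

step_arm --pt "0 0 0 0.09 0 0 0.8" --pt "0 0 0 0.092 0 0 1" --pt "0 0 0 0 0 0 1" --pt "0 0 0 0 0 0 1" --pt "0 0 0 0 0 0 1"

```text
clock: 37.05
eef_pos: [0.4762, -0.2695, 0.1383]
tool_rot: [-0.175, 3.131, -0.005]
contact_force: [-0.2, -0.1, 0.3]
gripper_width: 0.006
grip_force: 0.0
```

```bash
python3 - <<'E'
from h import *
f=[.561,-.2324,.112]
o=bot.get_obs();print(o["eef_pos"],o["gripper_width"],goal(world(f,[(-.09,SY[2],.105)])[0],f[2]))
im=cv2.cvtColor(bot.capture("wrist"),cv2.COLOR_RGB2GRAY);r=cv2.imread("pics/w8.png",0)
T=r[180:230,290:345];m=cv2.matchTemplate(im[160:250,260:375],T,cv2.TM_CCOEFF_NORMED);_,s,_,l=cv2.minMaxLoc(m);print("fuse px offset",l[0]-30,l[1]-20,s)
E
```

```text
[ 0.47618612 -0.26953051  0.13829732] 0.005501741942852709 (array([-0.0011,  0.0016, -0.    ]), array([0.0035, 0.0031, 0.0666]), 'deg', array([-0.2 ,  0.29, -0.  ]), 'mm', array([ 1.7,  1.5, 33.3]))
fuse px offset 2 0 0.9437887072563171
```

step_arm --pt "-0.001 0.0015 0 0.003 0.0028 0.03 1" --pt "0 0 0 0 0 0.04 1" --pt "0 0 0 0 0 0.015 1" --pt "0 0 0 0 0 0.014 1" --pt "0 0 0 0 0 0.012 1"

```text
clock: 37.6
eef_pos: [0.4739, -0.2677, 0.0822]
tool_rot: [0.176, -3.135, -0.002]
contact_force: [-1.2, 1.6, 4.6]
gripper_width: 0.004
grip_force: 2.6
```

step_arm --pt "0 0 0 0 0 0.01 1" --pt "0 0 0 0 0 0.002 1" --pt "0 0 0 0 0 0 1"

```text
clock: 37.9
eef_pos: [0.4742, -0.2679, 0.0802]
tool_rot: [0.176, -3.136, -0.001]
contact_force: [-8.3, 6.7, 27.1]
gripper_width: 0.005
grip_force: 13.1
```

step_arm --pt "0 0 0 0 0 -0.02 1" --pt "0 0 0 0 0 -0.08 1" --pt "0 0 0 0 0 -0.09 1" --pt "0 0 0 0 0.05 -0.08 1" --pt "0 0 0 0 0.09 0 1"

```text
clock: 38.4
eef_pos: [0.47, -0.2014, 0.2183]
tool_rot: [-0.171, 3.127, -0.01]
contact_force: [1.4, 0.3, -0.4]
gripper_width: 0.002
grip_force: 0.0
```

step_arm --pt "0 0 0 0.01 0.09 0 1" --pt "0 0 0 0.01 0.09 0 1" --pt "0 0 0 0.01 0.09 0 1" --pt "0 0 0 0.01 0.09 0 1" --pt "0 0 0 0 0 0 1"

```text
clock: 38.9
eef_pos: [0.4241, -0.0176, 0.2109]
tool_rot: [0.185, -3.134, -0.004]
contact_force: [0.7, -0.5, 0.9]
gripper_width: 0.003
grip_force: 0.0
```

```bash
python3 - <<'E'
from h import *
t=bot.capture("top")[145:255,340:500,::-1];s=bot.capture("side")[220:350,270:430,::-1]
z=lambda a:cv2.resize(a,(560,int(a.shape[0]*3.5))[:2],interpolation=cv2.INTER_CUBIC)
im=np.vstack([cv2.resize(t,(416,286),interpolation=cv2.INTER_CUBIC),cv2.resize(s,(416,312),interpolation=cv2.INTER_CUBIC)])
cv2.imwrite("pics/fin.png",im)
print(bot.get_obs()["eef_pos"]);relocate()
E
```

```text
[ 0.42559756 -0.02105135  0.21128512]
top score 0.67 ecc 0.703 [[1.031999945640564, 0.014999999664723873, 375.8160095214844], [-0.03400000184774399, 1.031999945640564, 159.97500610351562]]
side score 0.72 ecc 0.771 [[1.0579999685287476, -0.03999999910593033, 289.9679870605469], [0.06700000166893005, 0.9559999704360962, 227.4980010986328]]
new frame [ 0.559  -0.2268  0.0983] rms top/side [1.76, 5.66]
  single [ 0.5601 -0.2313  0.1094]
  single [ 0.56   -0.205   0.0491]
```

View pics/fin.png

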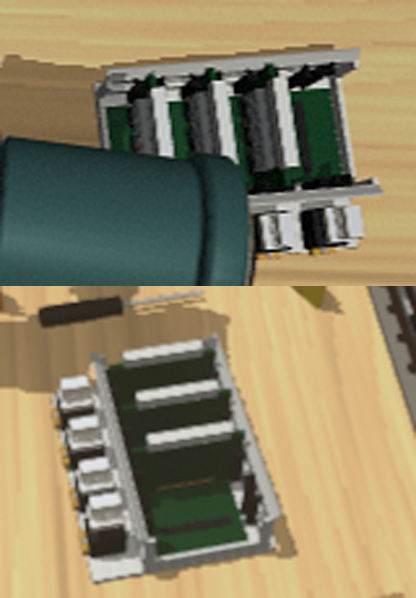

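The final picture shows boards 1–3 upright at the same height in the new frame, carriers 1–3 in, carrier 4 still up and the arm clear. Handing in.

```bash
python3 -c "
from workcell import bot
print(bot.close_job())"
```

```text
the job is handed in; nothing more can be done
None
```

Boards 1, 2 and 3 (slot 4 was empty) are now home in the new frame with their fuse carriers pushed in and carrier 4 left out; the job is handed in, and the hand-in returned no verdict.

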